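# Sort tagged instrument boxes into pass and reject nests, heavy one at the bottom

### The arm

A 7-joint arm with a two-finger parallel gripper is mounted at the origin on a cart in front of the work surface, level with it; the furniture and walls round the work are solid. World frame = base frame: x ahead of the robot, y to its left, z up, the work surface at z = 0. Lengths are in m, angles in rad, forces in N, time in s.
With the tool pointing down it reaches from about 0.4 to 0.85 m from the base axis. Payload 10.4 kg.
Tool frame: the origin (TCP) lies between the finger pads; the fingertips stand tcp_to_tips ahead of it and the grasp point (between the pads) lies 8 mm behind it (tcp_to_tips is the distance from the TCP to the fingertips, in m); z points along the fingers, y is the line along which they close (so a half turn about z gives the same grasp; the last joint's range is limited). The gripper opens to 85 mm and grips with 20 to 120 N. Pads are 22 mm wide; open, the fingers measure 114 mm over their backs; the gripper's body (76 mm by 85 mm) begins 54 mm behind the grasp point. The pads swing forward as they close: fully open they stand 13 mm farther back than shut.
Start: joints at [1.295, 0.332, -0.065, 1.46, 0.022, 1.35, -0.088], TCP at [0.156, -0.605, 0.218] pointing down, gripper open.
Joint ranges: [-2.6, 2.6], [-0.5, 2.12], [-1.47, 1.34], [0.16, 2.42], [-1.27, 4.41], [0.06, 2.06], [-2.6, 2.6]. Speed limits (rad/s): [2.22, 2.22, 2.79, 2.79, 3.14, 3.14, 3.14].

### API

Orientations are given as a unit quaternion [x, y, z, w].
In Python, from workcell import * gives the robot as it stands.
- The arm moves only by the tool apply_moves, never from a script. Its argument "rows" is a list of rows, each an object of numbers: "x", "y", "z": the shift along the tool's x, y, z in mm; "ax", "ay", "az": the turn, a rotation vector about the tool's x, y, z in degrees; "gripper": the closure, from 0 (fully open) to 1 (shut). A call has 1 to 5 rows; each row shifts and turns the commanded pose from where the row before left it, along the tool's axes as they then stand; what a row does not reach is not made up. A row lasts 1/12 s, in which the tool goes at most 41.7 mm and 7.16 degrees, less where a joint would pass 70% of its speed; a pose out of reach is approached as far as the arm can. A call with a gripper value outside its range is refused whole. The fingers move at their own pace and stop on an object; "newtons" is the grip in N (left out, the last holds). Time passes only in rows, so rows that do not move let the fingers close. It gives the time, the measured TCP pose, the force, the opening and the grip force at its end, in the units of the state.
- get_obs(): the state, without advancing time (a new reading comes with each control period).
- camera(name): name is "scene" or "top"; returns a dict with "color" (480x640x3 uint8, red, green, blue), "fov_y" (degrees; the focal length in pixels is half the picture's height over the tangent of half this angle, whatever the lens; pixels are square), "cx", "cy" (the principal point, pixels), "rvec" (rotation vector, rad) and "tvec" (3), from world to camera coordinates, as OpenCV has them. Camera axes: x right, y down, z forward; pixel columns grow to the right and rows downward; lengths in m; the calibration is good to about 2 mm. A picture is of the moment at which its call begins. There is no depth.
- hand_in(): hands the job in; it is judged then, once.
The state is a dict: "clock": time; "joint_pos": joint angles; "joint_velocities": joint speeds; "tau": joint torques, N m; "position": TCP position; "ee_rot": TCP orientation; "ft_force": force on the tool from outside, world axes, zero at the start; "torque": the same for the moment, N m; "grip_width": opening from 0.0 (shut) to 1.0 (fully open); "grasp_force": force on a finger pad.
Only numpy, scipy, OpenCV 4.12 (cv2) and the standard library are available. Lean on these libraries where they do the work, as an engineer would, in place of code of your own. Each camera call takes 0.05 s, during which the arm holds its last target. There are 200 camera calls.

### The job

Sort the three grey instrument boxes from the sloping rack: the one with the bar-shaped tag goes lid up into the reject nest (low corner guides), the two with a round tag go lid up into the pass nest (tall corner guides), one on top of the other with the heavier one at the bottom. The two look alike, so heft them to find out which is heavier. Lower every box into its nest instead of dropping it, leave it seated squarely, and do not disturb the tools lying about.

Things in the scene. Friction and masses are not known exactly. Their poses are not given: they have to be found in the camera images.
- box_a_centre (a point): closed grey box 100 x 52 x 32 mm (x, y, z), white round tag (36 mm) sunk in the lid; starts in any bay of the rack. Point: its centre. z out of the lid, +x to its upper end in the rack. Of the two round-tagged boxes one weighs 0.5 to 0.7 kg, the other 0.17 to 0.23 kg; they look the same, only hefting tells which.
- box_b_centre (a point): closed grey box 100 x 52 x 32 mm (x, y, z), white round tag (36 mm) sunk in the lid; starts in any bay of the rack. Point: its centre. z out of the lid, +x to its upper end in the rack. Of the two round-tagged boxes one weighs 0.5 to 0.7 kg, the other 0.17 to 0.23 kg; they look the same, only hefting tells which.
- box_c_centre (a point): closed grey box 100 x 52 x 32 mm (x, y, z), white bar tag (12 x 38 mm) sunk in the lid; starts in any bay of the rack. Point: its centre. z out of the lid, +x to its upper end in the rack. Weighs 0.3 to 0.4 kg.
- rack: fixed rack, 3 bays 100 mm apart in y; 38 mm wide runners slope 25 deg up to +x (away from robot), low end lip 8 mm. Boxes lie lid up and lift out square to the slope. Origin: on the worktop under the middle box centre (58 mm up). A 300 mm wide shelf, underside 180 mm up, starts 14 mm in +x of the box centres and blocks grippers from straight above.
- pass_nest: fixed nest with 4 corner guides 60 mm tall. Base 140 x 92 x 6 mm; a box rests on a 36 mm wide bar, top 12 mm up. Pocket 112 x 60 mm (x, y), flared top, middle 80 mm of the long sides open for fingers. Takes two stacked boxes, centres 28 and 60 mm up. Left or right of the rack. Origin: centre of underside, x along the pocket.
- reject_nest: fixed nest with 4 corner guides 30 mm tall. Base 140 x 92 x 6 mm; a box rests on a 36 mm wide bar, top 12 mm up. Pocket 112 x 60 mm (x, y), flared top, middle 80 mm of the long sides open for fingers. Takes one box, centre 28 mm up. Left or right of the rack. Origin: centre of underside, x along the pocket.
- screwdriver: yellow-handled screwdriver, 164 x 21 x 20 mm, lying loose in front of the rack; leave it alone. Origin: centre of the underside, x along it.
- cutters: red-sleeved side cutters, 138 x 44 x 11 mm, lying loose in front of the rack; leave them alone. Origin: centre of the underside, x along them.
There are look-alikes about, which are no part of the job. Leave any blue look-alike of the part that bears box_c_centre alone.

How it is judged:
At the end, for the whole second after the job is handed in: At rest, lid up: heavier round-tagged box in the pass nest, the lighter on top (presses on it with under 3.5 N), bar-tagged box in the reject nest; centres within 9 mm of the nest's middle in x and y, 5 mm of seated height; tilt under 0.1, turn from the nest under 0.17 rad (((x of box_a_centre in the frame of pass_nest between -0.009 and 0.009 m and y of box_a_centre in the frame of pass_nest between -0.009 and 0.009 m and z of box_a_centre in the frame of pass_nest between 0.023 and 0.033 m and angle between each of box_a_centre, box_b_centre's own z axis and vertical below 0.1 rad and angle between the x axis of each of box_a_centre, box_b_centre and the x axis of pass_nest, either way round below 0.17 rad and linear speed of each of box_a, box_b below 0.02 m/s and x of box_b_centre in the frame of pass_nest between -0.009 and 0.009 m and y of box_b_centre in the frame of pass_nest between -0.009 and 0.009 m and z of box_b_centre in the frame of pass_nest between 0.055 and 0.065 m) or (x of box_b_centre in the frame of pass_nest between -0.009 and 0.009 m and y of box_b_centre in the frame of pass_nest between -0.009 and 0.009 m and z of box_b_centre in the frame of pass_nest between 0.023 and 0.033 m and angle between each of box_b_centre, box_a_centre's own z axis and vertical below 0.1 rad and angle between the x axis of each of box_b_centre, box_a_centre and the x axis of pass_nest, either way round below 0.17 rad and linear speed of each of box_b, box_a below 0.02 m/s and x of box_a_centre in the frame of pass_nest between -0.009 and 0.009 m and y of box_a_centre in the frame of pass_nest between -0.009 and 0.009 m and z of box_a_centre in the frame of pass_nest between 0.055 and 0.065 m)) and contact force between box_a and box_b below 3.5 N and x of box_c_centre in the frame of reject_nest between -0.009 and 0.009 m and y of box_c_centre in the frame of reject_nest between -0.009 and 0.009 m and z of box_c_centre in the frame of reject_nest between 0.023 and 0.033 m and angle between box_c_centre's own z axis and vertical below 0.1 rad and angle between the x axis of box_c_centre and the x axis of reject_nest, either way round below 0.17 rad and linear speed of box_c below 0.02 m/s); the robot touches nothing.
It fails at once if a loose tool on the bench is moved by more than 30 mm (distance of any of screwdriver, cutters from where it was at the start of the episode above 0.03 m).
It fails at once if a box is dropped (falls faster than 0.45 m/s with no finger touching it, about 10 mm of free fall) ((linear speed of box_a above 0.45 m/s and contact force between the fingers and box_a below 0.1 N) or (linear speed of box_b above 0.45 m/s and contact force between the fingers and box_b below 0.1 N) or (linear speed of box_c above 0.45 m/s and contact force between the fingers and box_c below 0.1 N)).
It also fails if it takes over 72 s, if anything falls off the work surface, if the arm or the gripper's body presses on something with over 40 N, if the wrist force passes 120 N, or if a joint passes its speed limit or range.

## Working session

There is one attempt and no reset: what is moved stays moved. The work goes in short steps, Python scripts to look and compute and a tool call to move; the robot and the scene stay as the last step left them, time stands still between calls to the robot, and variables do not carry over. Pictures are saved under pics/ and viewed, at most 10 in all, crops included, and the job is handed in when it is done.

Besides the shell and the picture viewer there is one more tool, called after "Emit:" by a JSON object that holds its "method" and its "body". apply_moves: Moves the arm, as the interface text tells. Its arguments: {"type":"object","properties":{"rows":{"type":"array","items":{"type":"object","properties":{"x":{"type":"number"},"y":{"type":"number"},"z":{"type":"number"},"ax":{"type":"number"},"ay":{"type":"number"},"az":{"type":"number"},"gripper":{"type":"number"}}}},"newtons":{"type":"number"}},"required":["rows"]}

```bash
mkdir -p pics
cat > h.py <<'E'
from workcell import *
import numpy as np, cv2
from scipy.spatial.transform import Rotation as R
def snap(n,f=None,crop=None,k=1):
    c=camera(n); im=c['color'][:,:,::-1]
    if crop: x0,y0,x1,y1=crop; im=im[y0:y1,x0:x1]
    if k!=1: im=cv2.resize(im,None,fx=k,fy=k,interpolation=cv2.INTER_CUBIC)
    if f: cv2.imwrite('pics/'+f,im)
    return c
def K(c):
    f=240/np.tan(np.radians(c['fov_y'])/2); return np.array([[f,0,c['cx']],[0,f,c['cy']],[0,0,1.]])
def proj(c,P):
    return cv2.projectPoints(np.array(P,float).reshape(-1,3),np.array(c['rvec'],float),np.array(c['tvec'],float),K(c),None)[0][:,0]
def onplane(c,uv,z):
    Rm=cv2.Rodrigues(np.array(c['rvec'],float))[0]; o=-Rm.T@np.array(c['tvec'],float)
    d=Rm.T@np.linalg.inv(K(c))@np.array([uv[0],uv[1],1.]); return o+d*(z-o[2])/d[2]
def st():
    s=get_obs(); r=R.from_quat(s['ee_rot']).as_matrix()
    print(s['clock'],'pos',np.round(s['position'],4),'\nR',np.round(r,3).tolist(),'F',np.round(s['ft_force'],2),'T',np.round(s['torque'],2),'g',s['grip_width'],s['grasp_force'],'\nq',np.round(s['joint_pos'],3)); return s
E
python3 - <<'E'
from h import *
import workcell
st()
print([x for x in dir(workcell) if x[0]!='_'], get_obs().keys())
try: print(tcp_to_tips)
except Exception as e: print(e)
for n in('scene','top'):
    c=snap(n,n+'1.png'); print(n,{k:v for k,v in c.items() if k!='color'})
E
```

```text
0.0 pos [ 0.1562 -0.6048  0.2176] 
R [[0.968, 0.25, -0.0], [0.25, -0.968, 0.001], [-0.0, -0.001, -1.0]] F [-0.34  0.18  0.3 ] T [ 0.02 -0.02  0.03] g 0.9989652931675913 0.0 
q [ 1.295  0.333 -0.065  1.461  0.022  1.35  -0.088]
['MotionError', 'camera', 'get_obs', 'hand_in', 'tcp_to_tips'] dict_keys(['clock', 'joint_pos', 'joint_velocities', 'tau', 'position', 'ee_rot', 'ft_force', 'torque', 'grasp_force', 'grip_width'])
0.011
scene {'fov_y': 48.79705772555979, 'cx': 322.64171491138467, 'cy': 231.35299627426355, 'rvec': array([ 1.12734844, -2.17360342,  1.15775359]), 'tvec': array([0.31664954, 0.27712367, 0.91321065])}
top {'fov_y': 55.83178876173019, 'cx': 318.1863437939941, 'cy': 238.04435776012957, 'rvec': array([ 2.14502663, -2.13504444,  0.18065652]), 'tvec': array([-0.01091157,  0.50420182,  1.11930259])}
```

View pics/scene1.png

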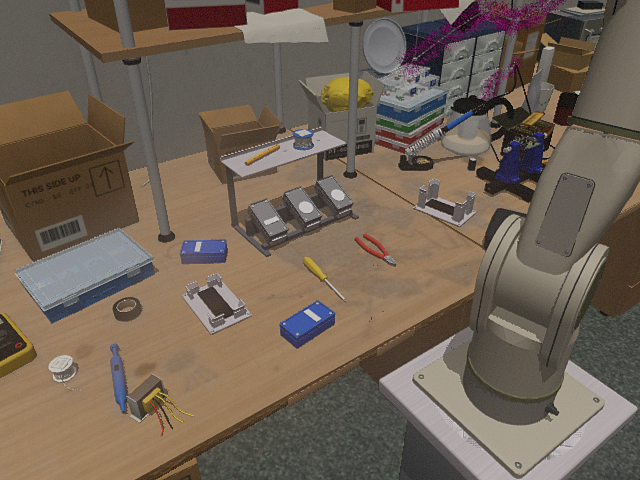

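View pics/top1.png

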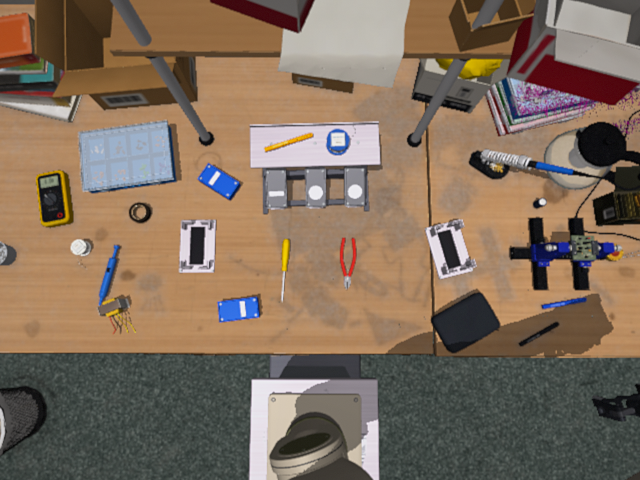

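The top view shows the rack with the bar-tagged grey box at (278,188) and round-tagged ones at (316,190) and (354,188). The left nest (197,246) looks low and the right one (450,248) tall; the screwdriver is at (286,268) and the cutters at (348,262). Candidates for box_c are the grey bar box (278,188) and the blue look-alikes (219,181) and (239,308), so I choose the grey one. Next is one close crop to check it.

Run:
```python
from h import *
c=snap('top'); im=c['color'][:,:,::-1]
a=cv2.resize(im[110:220,240:390],None,fx=5,fy=5,interpolation=cv2.INTER_CUBIC)  #750x550
cv2.imwrite('pics/rack.png',a)
l=cv2.resize(im[210:285,165:230],None,fx=6,fy=6,interpolation=cv2.INTER_CUBIC)
r=cv2.resize(im[210:285,418:483],None,fx=6,fy=6,interpolation=cv2.INTER_CUBIC)
cv2.imwrite('pics/nests.png',np.hstack([l,r]))
for uv,z in [((278,188),.07),((316,190),.07),((354,188),.07),((197,246),.01),((450,248),.01),((286,240),.01),((283,300),.01),((341,238),.01),((348,286),.01)]:
    print(uv,np.round(onplane(c,uv,z),3))
```

```text
(278, 188) [0.628 0.094 0.07 ]
(316, 190) [ 0.623 -0.002  0.07 ]
(354, 188) [ 0.629 -0.099  0.07 ]
(197, 246) [0.487 0.308 0.01 ]
(450, 248) [ 0.485 -0.355  0.01 ]
(286, 240) [0.504 0.076 0.01 ]
(283, 300) [0.347 0.081 0.01 ]
(341, 238) [ 0.51  -0.069  0.01 ]
(348, 286) [ 0.384 -0.086  0.01 ]
```

View pics/rack.png

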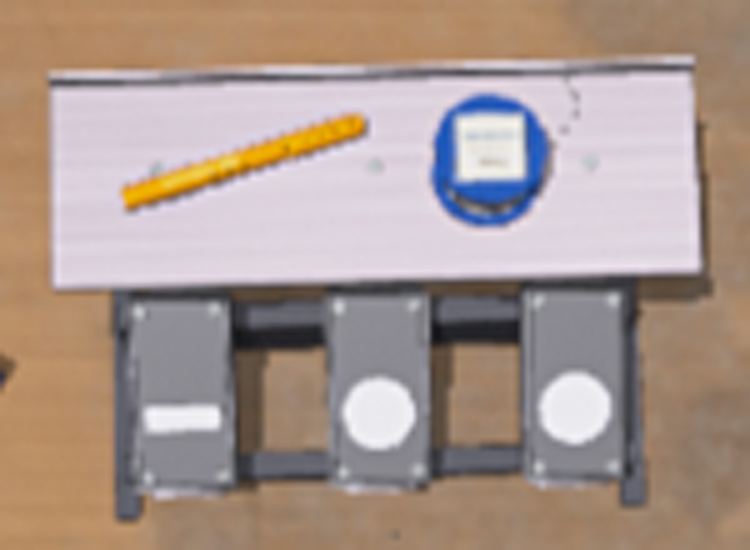

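View pics/nests.png

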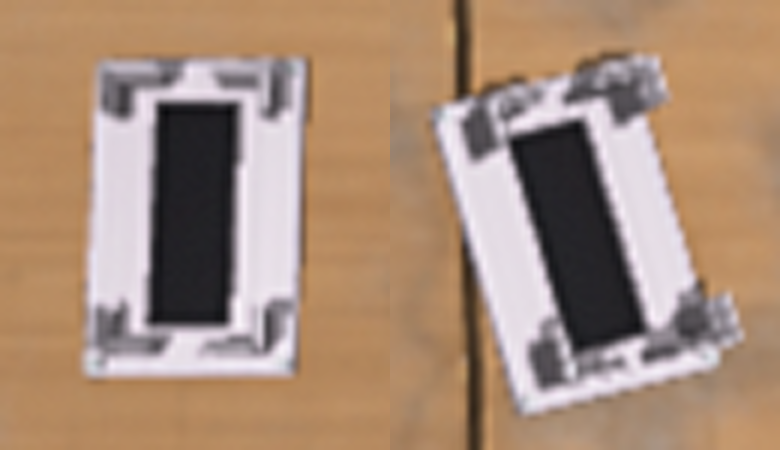

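The crops confirm the grey bar box in the rack's left bay, rounds in the middle and right bays, low guides on the left nest and tall guides on the right nest. I read the corners off these crops for the fit.

```bash
cat >> h.py <<'E'
def rel(P,Rm):
    "shift (tool mm) and turn (deg rotvec, tool) from measured pose to target; rotate first then shift"
    s=get_obs(); R0=R.from_quat(s['ee_rot']).as_matrix()
    rv=np.degrees(R.from_matrix(R0.T@Rm).as_rotvec()); d=np.array(P)-s['position']
    print('turn',np.round(rv,2),'| shift after turn',np.round(1000*Rm.T@d,1),'| shift before turn',np.round(1000*R0.T@d,1))
def Rt(yaw,tilt=0): # tool x at yaw, pointing down; tilt up-slope
    x=R.from_euler('ZY',[yaw,-tilt]).as_matrix(); return x@np.diag([1,-1,-1.])
E
python3 - <<'E'
from h import *
from scipy.optimize import least_squares as ls
c=snap('top')
def px(L,k,o): return (np.array(L,float)+.5)/k-.5+np.array(o)
bx=px([(130,298),(228,298),(235,485),(133,488),(328,290),(428,290),(430,483),(328,487),(523,290),(622,288),(633,478),(530,482)],5,(240,110))
t=np.radians(25)
lid=np.array([(.05,.026,.016),(.05,-.026,.016),(-.05,-.026,.016),(-.05,.026,.016)])
def rk(p):
    W=[]
    for y in (.1,0,-.1):
        q=lid@R.from_euler('Y',-t).as_matrix().T+[0,y,.058]
        W.append(q@R.from_euler('Z',p[2]).as_matrix().T+[p[0],p[1],0])
    return np.vstack(W)
s=ls(lambda p:(proj(c,rk(p))-bx).ravel(),[.62,0,0]); print('rack',s.x,'\n',np.round(s.fun.reshape(-1,2),1).tolist())
for n,b,base,o in (('L',[(157,103),(239,103),(234,325),(148,325)],[(98,60),(308,58),(296,375),(85,375)],(165,210)),
                 ('R',[(120,138),(193,122),(255,330),(182,350)],[(43,105),(None,)*2,(332,365),(130,412)],(418,210))):
    base=[q if q[0] is not None else (np.nan,np.nan) for q in base]
    U=np.vstack([px(b,6,o),px(base,6,o)]); ok=~np.isnan(U[:,0])
    sg=np.array([(1,1),(1,-1),(-1,-1),(-1,1)])
    def W(p):
        q=np.vstack([np.c_[sg*[p[3]/2,.018],np.full(4,.012)],np.c_[sg*[.07,.046],np.full(4,.006)]])
        return q@R.from_euler('Z',p[2]).as_matrix().T+[p[0],p[1],0]
    s=ls(lambda p:(proj(c,W(p))-U)[ok].ravel(),[.485,.31 if n=='L' else -.355,0,.1]); print(n,s.x,'\n',np.round(s.fun.reshape(-1,2),1).tolist())
E
```

```text
rack [ 0.63586682 -0.00064712  0.02814953] 
 [[-0.9, -0.5], [0.3, -0.9], [0.4, 0.8], [0.5, 0.7], [-0.5, 0.3], [0.2, -0.2], [0.4, 0.4], [0.5, 0.0], [0.3, -0.6], [1.2, -0.6], [-1.4, 0.5], [-1.0, 0.2]]
L [0.48849676 0.30827157 0.01027439 0.09774098] 
 [[-0.0, 0.1], [0.0, -0.0], [-0.4, -0.0], [0.0, 0.1], [0.2, -0.1], [-0.1, 0.0], [0.3, -0.1], [0.0, 0.1]]
R [ 0.48316001 -0.35186544  0.24180794  0.09539402] 
 [[-0.2, 0.0], [0.8, -0.5], [0.7, -0.1], [-0.4, -0.2], [-0.4, 0.3], [-0.2, 0.0], [-0.3, 0.5]]
```

Run:
```python
from h import *
from scipy.optimize import least_squares as ls
c=snap('top')
bx=(np.array([(130,298),(228,298),(235,485),(133,488),(328,290),(428,290),(430,483),(328,487),(523,290),(622,288),(633,478),(530,482)],float)+.5)/5-.5+[240,110]
t=np.radians(25)
lid=np.array([(.05,.026,.016),(.05,-.026,.016),(-.05,-.026,.016),(-.05,.026,.016)])
for i in range(3):
    f=lambda p:(proj(c,lid@R.from_euler('ZY',[p[2],-t]).as_matrix().T+[p[0],p[1],.058])-bx[4*i:4*i+4]).ravel()
    s=ls(f,[.63,.1-.1*i,0]); print(np.round(s.x,4),np.round(s.fun.reshape(-1,2),1).tolist())
# start with the middle box: tool target 60 mm out along the normal, grasp 10 mm downslope
yaw=.028; M=Rt(yaw,t); 
P=np.array([.636,-.001,.058])-.010*M[:,0]; print('pre',P-.1*M[:,2]); rel(P-.1*M[:,2],M)
```

```text
[0.6331 0.0994 0.0107] [[-0.6, -0.7], [0.5, -0.8], [0.0, 1.0], [0.1, 0.5]]
[ 6.362e-01 -4.000e-04  1.460e-02] [[-0.4, 0.0], [0.3, -0.2], [-0.0, 0.4], [0.1, -0.2]]
[ 0.6383 -0.1008  0.0727] [[-0.3, 0.0], [0.6, -0.9], [-0.4, 0.2], [0.0, 0.7]]
pre [ 0.58469521 -0.00243691  0.1444046 ]
turn [-2.85 24.9  12.67] | shift after turn [ 372.3 -590.3  254.9] | shift before turn [ 565.5 -476.2   74. ]
```

Emit:
{"method": "apply_moves", "body": {"rows": [{"x":22,"y":-19,"z":-4,"gripper":0},{"x":22,"y":-19,"z":-4},{"x":22,"y":-19,"z":-4},{"x":22,"y":-19,"z":-4},{"x":22,"y":-19,"z":-4}], "newtons": 50}}

```text
invalid input at $.rows[0]: expected keys x, y, z, ax, ay, az, gripper
```

Emit:
{"method": "apply_moves", "body": {"rows": [{"x":22,"y":-19,"z":-4},{"x":22,"y":-19,"z":-4},{"x":22,"y":-19,"z":-4},{"x":22,"y":-19,"z":-4},{"x":22,"y":-19,"z":-4}]}}

```text
invalid input at $.rows[0]: expected keys x, y, z, ax, ay, az, gripper
```

Emit:
{"method": "apply_moves", "body": {"rows": [{"x":22,"y":-19,"z":-2},{"x":22,"y":-19,"z":0},{"x":22,"y":-19,"z":0},{"x":22,"y":-19,"z":0},{"x":22,"y":-19,"z":0}]}}

```text
invalid input at $.rows[0]: expected keys x, y, z, ax, ay, az, gripper
```

Emit:
{"method": "apply_moves", "body": {"rows": [{"x":22,"y":-19,"z":0},{"x":22,"y":-19,"z":0},{"x":22,"y":-19,"z":0},{"x":22,"y":-19,"z":0},{"x":22,"y":-19,"z":0}]}}

```text
invalid input at $.rows[0]: expected keys x, y, z, ax, ay, az, gripper
```

Emit:
{"method": "apply_moves", "body": {"rows": [{"ax":-0.57,"ay":5,"az":2.5},{"ax":-0.57,"ay":5,"az":2.5},{"ax":-0.57,"ay":5,"az":2.5},{"ax":-0.57,"ay":5,"az":2.5},{"ax":-0.57,"ay":5,"az":2.5}]}}

```text
invalid input at $.rows[0]: expected keys x, y, z, ax, ay, az, gripper
```

Run:
```python
from h import *
st(); t=np.radians(25)
M=Rt(.02,t); P=np.array([.636,-.001,.058])-.010*M[:,0]+.003*M[:,2]; rel(P-.08*M[:,2],M)
```

```text
0.25 pos [ 0.1563 -0.605   0.218 ] 
R [[0.968, 0.25, -0.0], [0.25, -0.968, 0.001], [-0.0, -0.001, -1.0]] F [ 0.2   0.56 -0.23] T [ 0.01  0.04 -0.04] g 1.0018681980758155 0.0 
q [ 1.295  0.333 -0.065  1.46   0.022  1.35  -0.089]
turn [-2.95 24.89 13.12] | shift after turn [ 368.  -594.3  275.9] | shift before turn [ 575.  -474.3   94.8]
```

All seven keys are required in every row.

Emit:
{"method": "apply_moves", "body": {"rows": [{"x":22,"y":-19,"z":-4,"ax":0,"ay":0,"az":0,"gripper":0},{"x":22,"y":-19,"z":-4,"ax":0,"ay":0,"az":0,"gripper":0},{"x":22,"y":-19,"z":-4,"ax":0,"ay":0,"az":0,"gripper":0},{"x":22,"y":-19,"z":-4,"ax":0,"ay":0,"az":0,"gripper":0},{"x":22,"y":-19,"z":-4,"ax":0,"ay":0,"az":0,"gripper":0}], "newtons": 50}}

```text
clock: 0.67
position: [0.2396, -0.4844, 0.2385]
ee_rot: [0.992, 0.126, -0.0, 0.0]
ft_force: [0.4, -0.5, -0.1]
grip_width: 1.003
grasp_force: 0.0
```

Emit:
{"method": "apply_moves", "body": {"rows": [{"x":22,"y":-19,"z":-4,"ax":0,"ay":0,"az":0,"gripper":0},{"x":22,"y":-19,"z":-4,"ax":0,"ay":0,"az":0,"gripper":0},{"x":22,"y":-19,"z":-4,"ax":0,"ay":0,"az":0,"gripper":0},{"x":22,"y":-19,"z":-4,"ax":0,"ay":0,"az":0,"gripper":0},{"x":22,"y":-19,"z":-4,"ax":0,"ay":0,"az":0,"gripper":0}]}}

```text
clock: 1.08
position: [0.3224, -0.3648, 0.2587]
ee_rot: [0.992, 0.126, -0.0, 0.0]
ft_force: [1.3, -0.9, -0.3]
grip_width: 1.002
grasp_force: 0.0
```

Emit:
{"method": "apply_moves", "body": {"rows": [{"x":22,"y":-19,"z":0,"ax":0,"ay":0,"az":0,"gripper":0},{"x":22,"y":-19,"z":0,"ax":0,"ay":0,"az":0,"gripper":0},{"x":22,"y":-19,"z":0,"ax":0,"ay":0,"az":0,"gripper":0},{"x":22,"y":-19,"z":0,"ax":0,"ay":0,"az":0,"gripper":0},{"x":22,"y":-19,"z":0,"ax":0,"ay":0,"az":0,"gripper":0}]}}

```text
clock: 1.5
position: [0.4051, -0.2454, 0.2585]
ee_rot: [0.992, 0.126, 0.0, 0.0]
ft_force: [0.7, -0.1, 0.6]
grip_width: 0.999
grasp_force: 0.0
```

Emit:
{"method": "apply_moves", "body": {"rows": [{"x":22,"y":-19,"z":0,"ax":0,"ay":0,"az":0,"gripper":0},{"x":22,"y":-19,"z":0,"ax":0,"ay":0,"az":0,"gripper":0},{"x":22,"y":-19,"z":0,"ax":0,"ay":0,"az":0,"gripper":0},{"x":22,"y":-19,"z":0,"ax":0,"ay":0,"az":0,"gripper":0},{"x":22,"y":-19,"z":0,"ax":0,"ay":0,"az":0,"gripper":0}]}}

```text
clock: 1.92
position: [0.4879, -0.1259, 0.2585]
ee_rot: [0.992, 0.126, 0.0, 0.0]
ft_force: [1.0, -0.9, 0.2]
grip_width: 0.998
grasp_force: 0.0
```

Emit:
{"method": "apply_moves", "body": {"rows": [{"x":0,"y":0,"z":0,"ax":-0.6,"ay":5,"az":2.6,"gripper":0},{"x":0,"y":0,"z":0,"ax":-0.6,"ay":5,"az":2.6,"gripper":0},{"x":0,"y":0,"z":0,"ax":-0.6,"ay":5,"az":2.6,"gripper":0},{"x":0,"y":0,"z":0,"ax":-0.6,"ay":5,"az":2.6,"gripper":0},{"x":0,"y":0,"z":0,"ax":-0.6,"ay":5,"az":2.6,"gripper":0}]}}

```text
clock: 2.33
position: [0.4874, -0.1278, 0.259]
ee_rot: [0.975, 0.009, 0.22, -0.001]
ft_force: [0.5, 1.0, 1.5]
grip_width: 0.999
grasp_force: 0.0
```

Run:
```python
from h import *
st(); t=np.radians(25)
M=Rt(.02,t); P=np.array([.636,-.001,.058])-.010*M[:,0]+.003*M[:,2]; rel(P-.08*M[:,2],M)
```

```text
2.3333 pos [ 0.4874 -0.1278  0.259 ] 
R [[0.903, 0.019, 0.429], [0.018, -1.0, 0.006], [0.429, 0.002, -0.903]] F [0.54 1.03 1.52] T [0.05 0.41 0.08] g 0.9990341859320333 0.0 
q [ 0.801 -0.271 -0.46   2.048 -0.33   0.937 -1.078]
turn [ 0.15 -0.42 -0.02] | shift after turn [  42.  -123.8  169. ] | shift before turn [  40.8 -124.2  169. ]
```

Emit:
{"method": "apply_moves", "body": {"rows": [{"x":8,"y":-25,"z":9,"ax":0,"ay":0,"az":0,"gripper":0},{"x":8,"y":-25,"z":20,"ax":0,"ay":0,"az":0,"gripper":0},{"x":8,"y":-25,"z":20,"ax":0,"ay":-0.4,"az":0,"gripper":0},{"x":9,"y":-25,"z":20,"ax":0,"ay":0,"az":0,"gripper":0},{"x":9,"y":-24,"z":30,"ax":0,"ay":0,"az":0,"gripper":0}]}}

```text
clock: 2.75
position: [0.5656, -0.0001, 0.1876]
ee_rot: [0.976, 0.011, 0.216, -0.001]
ft_force: [1.6, -1.3, -0.4]
grip_width: 0.997
grasp_force: 0.0
```

Emit:
{"method": "apply_moves", "body": {"rows": [{"x":0,"y":0,"z":30,"ax":0,"ay":0,"az":0,"gripper":0},{"x":0,"y":0,"z":25,"ax":0,"ay":0,"az":0,"gripper":0},{"x":0,"y":0,"z":15,"ax":0,"ay":0,"az":0,"gripper":0},{"x":0,"y":0,"z":0,"ax":0,"ay":0,"az":0,"gripper":0}]}}

```text
clock: 3.08
position: [0.5925, -0.0007, 0.1191]
ee_rot: [0.977, 0.011, 0.212, -0.003]
ft_force: [-0.3, -0.7, 0.2]
grip_width: 0.997
grasp_force: 0.0
```

Run:
```python
from h import *
st(); t=np.radians(25)
M=Rt(.02,t); P=np.array([.636,-.001,.058])-.010*M[:,0]+.003*M[:,2]; rel(P,M)
c=camera('scene');d=camera('top')
a=cv2.resize(c['color'][140:260,210:370,::-1],None,fx=5,fy=4.5); cv2.imwrite('pics/pre.png',a)
```

```text
3.0833 pos [ 0.5925 -0.0007  0.1191] 
R [[0.91, 0.022, 0.414], [0.02, -1.0, 0.01], [0.414, -0.0, -0.91]] F [-0.34 -0.67  0.24] T [-0.01  0.45  0.05] g 0.9973273257490406 0.0 
q [ 0.706  0.136 -0.83   2.035  0.234  0.599 -1.813]
turn [-0.07  0.55  0.11] | shift after turn [ 3.6  1.1 76.8] | shift before turn [ 4.4  1.2 76.7]
```

View pics/pre.png

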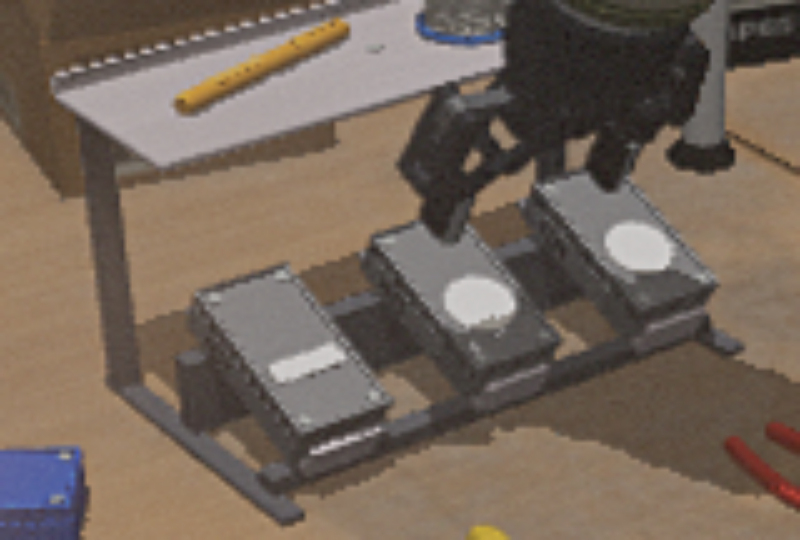

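The fingers straddle the middle round box (tag at (480,302) in the crop), aligned with its sides, and the body is clear of the shelf. Going down to grasp.

Emit:
{"method": "apply_moves", "body": {"rows": [{"x":2,"y":1,"z":20,"ax":0,"ay":0.5,"az":0,"gripper":0},{"x":1,"y":0,"z":20,"ax":0,"ay":0,"az":0,"gripper":0},{"x":0,"y":0,"z":20,"ax":0,"ay":0,"az":0,"gripper":0},{"x":0,"y":0,"z":16,"ax":0,"ay":0,"az":0,"gripper":0},{"x":0,"y":0,"z":0,"ax":0,"ay":0,"az":0,"gripper":0.3}]}}

```text
clock: 3.6
position: [0.6284, -0.002, 0.0541]
ee_rot: [0.976, 0.01, 0.218, -0.001]
ft_force: [-0.7, -0.5, 0.2]
grip_width: 0.885
grasp_force: 0.0
```

Run:
```python
from h import *
st(); t=np.radians(25)
M=Rt(.02,t); P=np.array([.636,-.001,.058])-.010*M[:,0]+.003*M[:,2]; rel(P,M)
```

```text
3.6 pos [ 0.6284 -0.002   0.0541] 
R [[0.905, 0.021, 0.425], [0.02, -1.0, 0.007], [0.425, 0.002, -0.905]] F [-0.71 -0.46  0.17] T [-0.03  0.5  -0.03] g 0.8853792672029738 0.0 
q [ 0.559  0.314 -0.712  2.015  0.508  0.49  -2.035]
turn [ 0.08 -0.15  0.1 ] | shift after turn [-1.5 -0.8  2.7] | shift before turn [-1.5 -0.8  2.7]
```

Emit:
{"method": "apply_moves", "body": {"rows": [{"x":0,"y":0,"z":1,"ax":0,"ay":0,"az":0,"gripper":0.45},{"x":0,"y":0,"z":0,"ax":0,"ay":0,"az":0,"gripper":0.6},{"x":0,"y":0,"z":0,"ax":0,"ay":0,"az":0,"gripper":0.6},{"x":0,"y":0,"z":0,"ax":0,"ay":0,"az":0,"gripper":0.8},{"x":0,"y":0,"z":0,"ax":0,"ay":0,"az":0,"gripper":0.8}], "newtons": 60}}

```text
clock: 4.02
position: [0.6308, 0.0025, 0.0597]
ee_rot: [0.975, 0.013, 0.222, -0.002]
ft_force: [-36.6, 4.3, 49.2]
grip_width: 0.206
grasp_force: 29.7
```

Emit:
{"method": "apply_moves", "body": {"rows": [{"x":0,"y":0,"z":0,"ax":0,"ay":0,"az":0,"gripper":0.8},{"x":0,"y":0,"z":0,"ax":0,"ay":0,"az":0,"gripper":0.8},{"x":0,"y":0,"z":0,"ax":0,"ay":0,"az":0,"gripper":0.8}]}}

```text
clock: 4.27
position: [0.6308, 0.0024, 0.0597]
ee_rot: [0.975, 0.013, 0.222, -0.001]
ft_force: [-36.2, 9.9, 48.5]
grip_width: 0.201
grasp_force: 29.3
```

Run:
```python
from h import *
st()
```

```text
4.2667 pos [0.6308 0.0024 0.0597] 
R [[0.901, 0.026, 0.432], [0.025, -1.0, 0.009], [0.432, 0.003, -0.902]] F [-36.19   9.89  48.55] T [2.04 3.02 1.21] g 0.20137702252211645 29.28199607413262 
q [ 0.559  0.307 -0.72   2.013  0.506  0.492 -2.036]
```

Closed to 17 mm with an upward reaction, so this isn't a proper grasp. Opening and looking.

Emit:
{"method": "apply_moves", "body": {"rows": [{"x":0,"y":0,"z":0,"ax":0,"ay":0,"az":0,"gripper":0.5},{"x":0,"y":0,"z":0,"ax":0,"ay":0,"az":0,"gripper":0},{"x":0,"y":0,"z":0,"ax":0,"ay":0,"az":0,"gripper":0},{"x":0,"y":0,"z":0,"ax":0,"ay":0,"az":0,"gripper":0}]}}

```text
clock: 4.6
position: [0.6294, -0.0018, 0.0556]
ee_rot: [0.976, 0.011, 0.219, -0.001]
ft_force: [-0.6, 0.2, -0.3]
grip_width: 0.764
grasp_force: 0.0
```

Run:
```python
from h import *
st()
c=camera('scene');d=camera('top')
a=cv2.resize(c['color'][140:260,230:390,::-1],(400,300),interpolation=2)
b=cv2.resize(d['color'][110:220,240:390,::-1],(400,300),interpolation=2)
cv2.imwrite('pics/chk.png',np.hstack([a,b]))
P=get_obs()['position'];M=R.from_quat(get_obs()['ee_rot']).as_matrix()
for n,k in(('scene',c),('top',d)): print(n,np.round(proj(k,[P,P+.011*M[:,2]+.042*M[:,1],P+.011*M[:,2]-.042*M[:,1]]),1).tolist())
```

```text
4.6 pos [ 0.6294 -0.0018  0.0556] 
R [[0.904, 0.021, 0.428], [0.02, -1.0, 0.007], [0.428, 0.003, -0.904]] F [-0.64  0.19 -0.27] T [-0.03  0.53  0.04] g 0.7636173143263686 0.0 
q [ 0.56   0.312 -0.714  2.015  0.509  0.49  -2.037]
scene [[304.4, 208.4], [317.1, 205.8], [289.4, 216.4]]
top [[315.7, 189.3], [331.8, 188.3], [299.5, 188.9]]
```

View pics/chk.png

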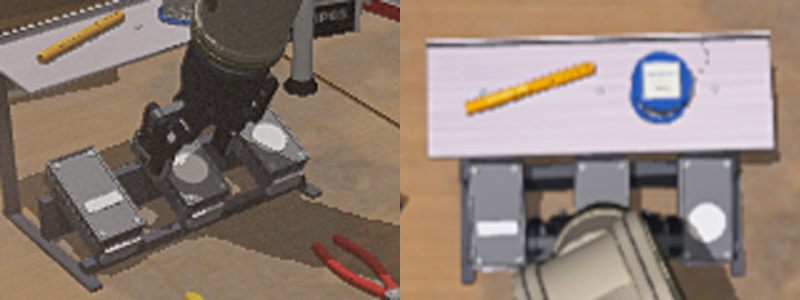

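Run:
```python
from h import *
c=camera('scene');d=camera('top')
def Pm(k): return K(k)@np.c_[cv2.Rodrigues(np.array(k['rvec'],float))[0],np.array(k['tvec'],float)]
for n,a,b in (('L',(271.2,220),(275.8,193.2)),('M',(305.5,206.7),(315.4,192.2)),('R',(337.2,194.2),(354.4,191.2)),
  ('L low-right corner',(210+388/5,140+400/4.5),(240+47,110+97)),('L top-left',(210+195/5,140+298/4.5),(240+26,110+59.6))):
    X=cv2.triangulatePoints(Pm(c),Pm(d),np.array(a,float).reshape(2,1),np.array(b,float).reshape(2,1))[:,0]; X=X[:3]/X[3]
    print(n,np.round(X,4),np.round(proj(c,X)-a,1),np.round(proj(d,X)-b,1))
```

```text
L [0.6158 0.1005 0.0652] [[0.2 0. ]] [[-0.2 -0.1]]
M [6.197e-01 2.000e-04 6.480e-02] [[0.4 0.1]] [[-0.4 -0.3]]
R [ 0.6229 -0.099   0.0657] [[0.5 0.1]] [[-0.5 -0.4]]
L low-right corner [0.5853 0.0737 0.0463] [[0.6 0.1]] [[-0.6 -0.5]]
L top-left [0.6731 0.1258 0.0832] [[0.5 0.1]] [[-0.6 -0.4]]
```

Emit:
{"method": "apply_moves", "body": {"rows": [{"x":0,"y":0,"z":0,"ax":0,"ay":0,"az":0,"gripper":0.3},{"x":0,"y":0,"z":0,"ax":0,"ay":0,"az":0,"gripper":0.3},{"x":0,"y":0,"z":0,"ax":0,"ay":0,"az":0,"gripper":0.3}], "newtons": 20}}

```text
clock: 5.05
position: [0.629, -0.0013, 0.0539]
ee_rot: [0.976, 0.011, 0.218, -0.002]
ft_force: [0.6, 0.3, -0.6]
grip_width: 0.699
grasp_force: 0.0
```

Emit:
{"method": "apply_moves", "body": {"rows": [{"x":0,"y":0,"z":0,"ax":0,"ay":0,"az":0,"gripper":0.4},{"x":0,"y":0,"z":0,"ax":0,"ay":0,"az":0,"gripper":0.4}]}}

```text
clock: 5.22
position: [0.629, -0.0011, 0.0541]
ee_rot: [0.976, 0.011, 0.218, -0.002]
ft_force: [-2.4, 0.6, 2.2]
grip_width: 0.604
grasp_force: 7.3
```

Emit:
{"method": "apply_moves", "body": {"rows": [{"x":0,"y":0,"z":0,"ax":0,"ay":0,"az":0,"gripper":0.5},{"x":0,"y":0,"z":0,"ax":0,"ay":0,"az":0,"gripper":0.5}]}}

```text
clock: 5.38
position: [0.6289, -0.0011, 0.0542]
ee_rot: [0.976, 0.011, 0.218, -0.001]
ft_force: [-4.8, 0.9, 5.8]
grip_width: 0.592
grasp_force: 19.6
```

Run:
```python
from h import *
st()
c=snap('scene','close.png',(270,160,350,235),10*.8)
P=get_obs()['position'];M=R.from_quat(get_obs()['ee_rot']).as_matrix()
q=proj(c,[P,P+.011*M[:,2]+.026*M[:,1],P+.011*M[:,2]-.026*M[:,1],P-.016*M[:,2]-.026*M[:,1]]); print(((q-[270,160])*8).round())
```

```text
5.3833 pos [ 0.6289 -0.0011  0.0542] 
R [[0.904, 0.022, 0.426], [0.021, -1.0, 0.008], [0.426, 0.002, -0.905]] F [-4.83  0.95  5.77] T [0.2  0.91 0.12] g 0.5915929083814804 19.610508978366852 
q [ 0.558  0.315 -0.713  2.015  0.51   0.49  -2.038]
[[275. 389.]
 [335. 384.]
 [197. 437.]
 [216. 385.]]
```

View pics/close.png

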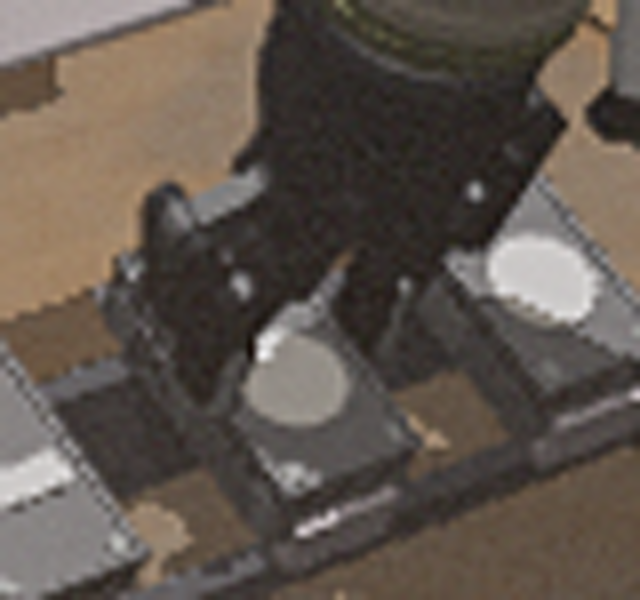

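At 20 N it holds at 50 mm, so the earlier grip was too shallow and slid off over the lid. I'll re-grip 9 mm deeper.

Emit:
{"method": "apply_moves", "body": {"rows": [{"x":0,"y":0,"z":0,"ax":0,"ay":0,"az":0,"gripper":0.2},{"x":0,"y":0,"z":0,"ax":0,"ay":0,"az":0,"gripper":0.2},{"x":0,"y":0,"z":4,"ax":0,"ay":0,"az":0,"gripper":0.2},{"x":0,"y":0,"z":5,"ax":0,"ay":0,"az":0,"gripper":0.2},{"x":0,"y":0,"z":0,"ax":0,"ay":0,"az":0,"gripper":0.3}]}}

```text
clock: 5.85
position: [0.6327, -0.0015, 0.0448]
ee_rot: [0.976, 0.011, 0.218, -0.002]
ft_force: [0.4, 0.1, 0.1]
grip_width: 0.701
grasp_force: 0.0
```

Emit:
{"method": "apply_moves", "body": {"rows": [{"x":0,"y":0,"z":0,"ax":0,"ay":0,"az":0,"gripper":0.35},{"x":0,"y":0,"z":0,"ax":0,"ay":0,"az":0,"gripper":0.4},{"x":0,"y":0,"z":0,"ax":0,"ay":0,"az":0,"gripper":0.45},{"x":0,"y":0,"z":0,"ax":0,"ay":0,"az":0,"gripper":0.5},{"x":0,"y":0,"z":0,"ax":0,"ay":0,"az":0,"gripper":0.5}], "newtons": 35}}

```text
clock: 6.27
position: [0.6326, -0.0012, 0.0458]
ee_rot: [0.976, 0.011, 0.218, -0.002]
ft_force: [-2.2, 1.5, -0.1]
grip_width: 0.598
grasp_force: 36.5
```

Run:
```python
from h import *
st()
```

```text
6.2667 pos [ 0.6326 -0.0012  0.0458] 
R [[0.905, 0.022, 0.426], [0.021, -1.0, 0.008], [0.426, 0.002, -0.905]] F [-2.18  1.54 -0.1 ] T [0.34 0.94 0.17] g 0.597846394855902 36.50408819317818 
q [ 0.539  0.334 -0.695  2.011  0.537  0.478 -2.06 ]
```

Emit:
{"method": "apply_moves", "body": {"rows": [{"x":0,"y":0,"z":-3,"ax":0,"ay":0,"az":0,"gripper":0.5},{"x":0,"y":0,"z":-8,"ax":0,"ay":0,"az":0,"gripper":0.5},{"x":0,"y":0,"z":-15,"ax":0,"ay":0,"az":0,"gripper":0.5},{"x":0,"y":0,"z":-20,"ax":0,"ay":0,"az":0,"gripper":0.5},{"x":0,"y":0,"z":-20,"ax":0,"ay":0,"az":0,"gripper":0.5}], "newtons": 45}}

```text
clock: 6.68
position: [0.6033, -0.0017, 0.1056]
ee_rot: [0.976, 0.011, 0.217, -0.002]
ft_force: [0.4, 0.1, -3.9]
grip_width: 0.595
grasp_force: 49.0
```

Emit:
{"method": "apply_moves", "body": {"rows": [{"x":0,"y":0,"z":-20,"ax":0,"ay":0,"az":0,"gripper":0.5},{"x":0,"y":0,"z":-15,"ax":0,"ay":0,"az":0,"gripper":0.5},{"x":0,"y":0,"z":-5,"ax":0,"ay":0,"az":0,"gripper":0.5},{"x":0,"y":0,"z":0,"ax":0,"ay":0,"az":0,"gripper":0.5},{"x":0,"y":0,"z":0,"ax":0,"ay":0,"az":0,"gripper":0.5}]}}

```text
clock: 7.1
position: [0.5874, -0.0027, 0.1414]
ee_rot: [0.976, 0.011, 0.218, -0.001]
ft_force: [0.2, 0.5, -4.8]
grip_width: 0.598
grasp_force: 49.0
```

Run:
```python
from h import *
st()
M=Rt(.2418,0); P=[.4832,-.3519,.16]; rel(P,M)
M=Rt(.01,0); P=[.4885,.3083,.16]; rel(P,M)
```

```text
7.1 pos [ 0.5874 -0.0027  0.1414] 
R [[0.905, 0.021, 0.426], [0.02, -1.0, 0.007], [0.426, 0.003, -0.905]] F [ 0.2   0.48 -4.81] T [-0.01  0.96 -0.04] g 0.597627180489471 49.0249228477478 
q [ 0.765  0.079 -0.87   2.034  0.159  0.623 -1.748]
turn [  2.92 -25.08 -12.41] | shift after turn [-184.8  314.1  -18.6] | shift before turn [-93.3 347.  -63.6]
turn [  0.   -25.19   0.66] | shift after turn [ -95.8 -312.   -18.6] | shift before turn [ -75.2 -313.   -56.9]
```

The pull is 4.8 N, so this is the heavy box. It goes to the bottom of the pass nest.

Emit:
{"method": "apply_moves", "body": {"rows": [{"x":-15,"y":0,"z":-5,"ax":0,"ay":0,"az":0,"gripper":0.5},{"x":-18,"y":5,"z":-5,"ax":0.3,"ay":-2.5,"az":-1.2,"gripper":0.5},{"x":-18,"y":15,"z":-2,"ax":0.6,"ay":-5,"az":-2.5,"gripper":0.5},{"x":-18,"y":20,"z":0,"ax":0.6,"ay":-5,"az":-2.5,"gripper":0.5},{"x":-15,"y":25,"z":0,"ax":0.6,"ay":-5,"az":-2.5,"gripper":0.5}]}}

```text
clock: 7.52
position: [0.5088, -0.0718, 0.1225]
ee_rot: [0.994, 0.091, 0.064, -0.001]
ft_force: [1.3, 0.9, -5.3]
grip_width: 0.592
grasp_force: 49.1
```

Emit:
{"method": "apply_moves", "body": {"rows": [{"x":-15,"y":28,"z":0,"ax":0.6,"ay":-5,"az":-2.5,"gripper":0.5},{"x":-15,"y":28,"z":0,"ax":0.3,"ay":-2.5,"az":-1.2,"gripper":0.5},{"x":-15,"y":28,"z":0,"ax":0,"ay":0,"az":0,"gripper":0.5},{"x":-15,"y":28,"z":0,"ax":0,"ay":0,"az":0,"gripper":0.5},{"x":-15,"y":28,"z":0,"ax":0,"ay":0,"az":0,"gripper":0.5}]}}

```text
clock: 7.93
position: [0.4684, -0.2264, 0.1193]
ee_rot: [0.993, 0.121, 0.0, -0.002]
ft_force: [1.0, -0.5, -5.3]
grip_width: 0.593
grasp_force: 49.1
```

Run:
```python
from h import *
st()
M=Rt(.2418,0); P=np.array([.4832,-.3519,.13])-.008*M[:,0]; rel(P,M)
```

```text
7.9333 pos [ 0.4684 -0.2264  0.1193] 
R [[0.971, 0.241, 0.0], [0.241, -0.971, 0.003], [0.001, -0.003, -1.0]] F [ 1.01 -0.52 -5.28] T [-0.02 -0.06 -0.01] g 0.5931099786945518 49.10836726427078 
q [ 0.994  0.259 -0.708  1.827  0.183  1.123 -1.105]
turn [-0.17 -0.06  0.07] | shift after turn [-23.7 125.4 -10.7] | shift before turn [-23.8 125.3 -11.1]
```

Emit:
{"method": "apply_moves", "body": {"rows": [{"x":-6,"y":30,"z":-3,"ax":0,"ay":0,"az":0,"gripper":0.5},{"x":-6,"y":35,"z":-3,"ax":0,"ay":0,"az":0,"gripper":0.5},{"x":-6,"y":35,"z":-3,"ax":0,"ay":0,"az":0,"gripper":0.5},{"x":-6,"y":25,"z":-2,"ax":-0.2,"ay":0,"az":0,"gripper":0.5},{"x":0,"y":0,"z":0,"ax":0,"ay":0,"az":0,"gripper":0.5}]}}

```text
clock: 8.35
position: [0.4737, -0.3594, 0.1297]
ee_rot: [0.993, 0.117, 0.0, 0.002]
ft_force: [-1.7, -1.1, -5.5]
grip_width: 0.594
grasp_force: 49.6
```

Run:
```python
from h import *
st()
M=Rt(.2418,0); P=np.array([.4832,-.3519,.020])-.008*M[:,0]; rel(P,M)
c=camera('scene');d=camera('top')
S=get_obs();T=R.from_quat(S['ee_rot']).as_matrix()
cr=np.array([(sx*.05+.008,sy*.026,-.008+sz*.016) for sz in(-1,1) for sx in(1,-1) for sy in(1,-1)])
W=S['position']+cr@T.T
nest=np.array([(a*.07,b*.046,.006) for a in(1,-1) for b in (1,-1)])@R.from_euler('Z',.2418).as_matrix().T+[.4832,-.3519,0]
out=[]
for k,o,w in((c,(405,140),8),(d,(405,200),8)):
    im=cv2.resize(k['color'][o[1]:o[1]+75,o[0]:o[0]+50,::-1] if 0 else k['color'][o[1]:o[1]+100,o[0]:o[0]+80,::-1],None,fx=5,fy=5,interpolation=2)
    for p,col in((W,(0,255,255)),(nest,(0,0,255))):
        for q in proj(k,p): cv2.circle(im,tuple(int(v) for v in ((q-o)*5+2)),3,col,1)
    out.append(im)
cv2.imwrite('pics/hover.png',np.hstack(out))
```

```text
8.35 pos [ 0.4737 -0.3594  0.1297] 
R [[0.973, 0.233, 0.001], [0.233, -0.973, -0.003], [0.0, 0.004, -1.0]] F [-1.67 -1.12 -5.47] T [-0.01  0.12 -0.01] g 0.5937191275698058 49.609782099723816 
q [ 1.071  0.397 -0.622  1.632  0.248  1.19  -0.942]
turn [ 0.2  -0.   -0.39] | shift after turn [  3.   -5.  109.7] | shift before turn [  3.   -5.4 109.7]
```

View pics/hover.png

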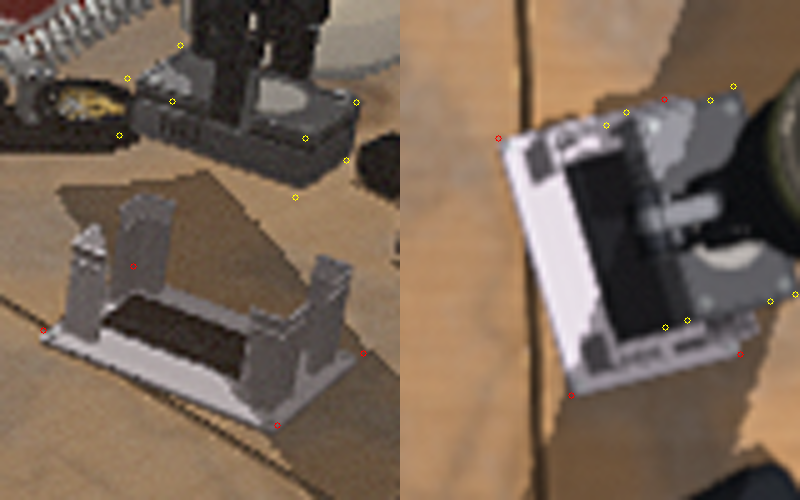

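The heavy box hovers lid up above the tall nest, and the predicted corners agree to about 2 px. I'll take the settled pose now.

Run:
```python
from h import *
st()
M=Rt(.2418,0); P=np.array([.4832,-.3519,.020])-.008*M[:,0]; rel(P,M)
d=camera('top'); c=camera('scene')
S=get_obs();T=R.from_quat(S['ee_rot']).as_matrix()
cr=np.array([(sx*.05+.008,sy*.026,-.008-.016) for sx,sy in((1,-1),(1,1),(-1,1),(-1,-1))])
for k,o in((c,(405,140)),(d,(405,200))): print(((proj(k,S['position']+cr@T.T)-o)*5+2).round().tolist())
```

```text
8.45 pos [ 0.475  -0.3532  0.1296] 
R [[0.971, 0.238, 0.001], [0.238, -0.971, 0.0], [0.001, -0.0, -1.0]] F [ 0.72  0.71 -5.77] T [0.11 0.   0.02] g 0.5941604559011411 49.61701422929764 
q [ 1.068  0.394 -0.627  1.636  0.244  1.191 -0.944]
turn [-0.   -0.05 -0.08] | shift after turn [  0.2   0.7 109.6] | shift before turn [1.000e-01 7.000e-01 1.096e+02]
[[123.0, 78.0], [176.0, 45.0], [353.0, 102.0], [302.0, 138.0]]
[[222.0, 111.0], [329.0, 85.0], [391.0, 292.0], [283.0, 319.0]]
```

Run:
```python
from h import *
c=camera('scene');d=camera('top')
a=cv2.resize(c['color'][138:188,428:478,::-1],None,fx=8,fy=8,interpolation=2)
b=cv2.resize(d['color'][210:270,520-5:570-5,::-1] if 0 else d['color'][210:265,520-5-0:565,::-1] if 0 else d['color'][212:262,440:490+0,::-1],None,fx=8,fy=8,interpolation=2)
cv2.imwrite('pics/hover2.png',np.hstack([a,b]))
```

```text
(no output)
```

View pics/hover2.png

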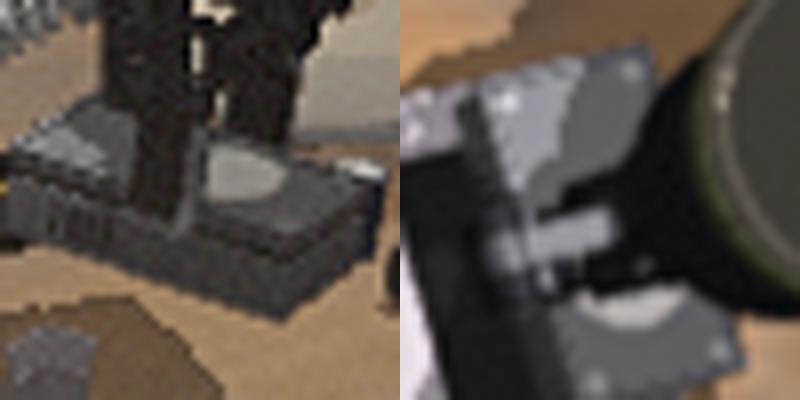

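Settled, the box's lid corners (e.g. top view (449,223), (483,258)) match the prediction within 1 px, so I lower it.

Emit:
{"method": "apply_moves", "body": {"rows": [{"x":0,"y":0.5,"z":15,"ax":0,"ay":0,"az":0,"gripper":0.5},{"x":0,"y":0,"z":20,"ax":0,"ay":0,"az":0,"gripper":0.5},{"x":0,"y":0,"z":20,"ax":0,"ay":0,"az":0,"gripper":0.5},{"x":0,"y":0,"z":15,"ax":0,"ay":0,"az":0,"gripper":0.5},{"x":0,"y":0,"z":12,"ax":0,"ay":0,"az":0,"gripper":0.5}]}}

```text
clock: 9.07
position: [0.4756, -0.3518, 0.0482]
ee_rot: [0.993, 0.122, 0.001, 0.0]
ft_force: [-0.1, -0.9, -5.5]
grip_width: 0.595
grasp_force: 49.6
```

Emit:
{"method": "apply_moves", "body": {"rows": [{"x":0,"y":0,"z":8,"ax":0,"ay":0,"az":0,"gripper":0.5},{"x":0,"y":0,"z":6,"ax":0,"ay":0,"az":0,"gripper":0.5},{"x":0,"y":0,"z":4,"ax":0,"ay":0,"az":0,"gripper":0.5},{"x":0,"y":0,"z":2,"ax":0,"ay":0,"az":0,"gripper":0.5},{"x":0,"y":0,"z":0,"ax":0,"ay":0,"az":0,"gripper":0.5}]}}

```text
clock: 9.48
position: [0.4761, -0.3529, 0.0298]
ee_rot: [0.993, 0.121, 0.001, 0.001]
ft_force: [0.2, 0.4, -5.3]
grip_width: 0.59
grasp_force: 49.6
```

Run:
```python
from h import *
st()
M=Rt(.2418,0); P=np.array([.4832,-.3519,.020])-.008*M[:,0]; rel(P,M)
```

```text
9.4833 pos [ 0.4761 -0.3529  0.0298] 
R [[0.971, 0.24, 0.003], [0.24, -0.971, -0.001], [0.002, 0.002, -1.0]] F [ 0.16  0.42 -5.29] T [ 0.    0.01 -0.04] g 0.590387691799705 49.62864696979523 
q [ 1.034  0.505 -0.591  1.72   0.323  1.012 -0.999]
turn [ 0.11 -0.13  0.05] | shift after turn [-0.9  0.8  9.8] | shift before turn [-0.9  0.7  9.8]
```

Emit:
{"method": "apply_moves", "body": {"rows": [{"x":0,"y":0,"z":2,"ax":0,"ay":0,"az":0,"gripper":0.5},{"x":0,"y":0,"z":2,"ax":0,"ay":0,"az":0,"gripper":0.5},{"x":0,"y":0,"z":1,"ax":0,"ay":0,"az":0,"gripper":0.5},{"x":0,"y":0,"z":0,"ax":0,"ay":0,"az":0,"gripper":0.5}]}}

```text
clock: 9.82
position: [0.4759, -0.3528, 0.0246]
ee_rot: [0.993, 0.121, 0.001, 0.001]
ft_force: [0.3, 0.6, -5.6]
grip_width: 0.592
grasp_force: 49.6
```

Emit:
{"method": "apply_moves", "body": {"rows": [{"x":0,"y":0,"z":2,"ax":0,"ay":0,"az":0,"gripper":0.5},{"x":0,"y":0,"z":0,"ax":0,"ay":0,"az":0,"gripper":0.5}]}}

```text
clock: 9.98
position: [0.4758, -0.3528, 0.0225]
ee_rot: [0.993, 0.121, 0.001, 0.001]
ft_force: [-0.1, -0.1, -5.1]
grip_width: 0.595
grasp_force: 49.6
```

Emit:
{"method": "apply_moves", "body": {"rows": [{"x":0,"y":0,"z":1,"ax":0,"ay":0,"az":0,"gripper":0.5},{"x":0,"y":0,"z":0,"ax":0,"ay":0,"az":0,"gripper":0.5}]}}

```text
clock: 10.15
position: [0.4759, -0.3528, 0.0215]
ee_rot: [0.993, 0.121, 0.001, 0.001]
ft_force: [0.8, -0.4, -5.5]
grip_width: 0.596
grasp_force: 49.6
```

Emit:
{"method": "apply_moves", "body": {"rows": [{"x":0,"y":0,"z":1,"ax":0,"ay":0,"az":0,"gripper":0.5},{"x":0,"y":0,"z":0,"ax":0,"ay":0,"az":0,"gripper":0.5}]}}

```text
clock: 10.32
position: [0.4759, -0.3528, 0.0206]
ee_rot: [0.993, 0.121, 0.001, 0.001]
ft_force: [-0.8, -0.0, -5.3]
grip_width: 0.589
grasp_force: 49.6
```

Emit:
{"method": "apply_moves", "body": {"rows": [{"x":0,"y":0,"z":1,"ax":0,"ay":0,"az":0,"gripper":0.5},{"x":0,"y":0,"z":0,"ax":0,"ay":0,"az":0,"gripper":0.5}]}}

```text
clock: 10.48
position: [0.4759, -0.3528, 0.0195]
ee_rot: [0.993, 0.121, 0.001, 0.001]
ft_force: [0.9, 0.3, -5.6]
grip_width: 0.59
grasp_force: 49.6
```

Emit:
{"method": "apply_moves", "body": {"rows": [{"x":0,"y":0,"z":1,"ax":0,"ay":0,"az":0,"gripper":0.5},{"x":0,"y":0,"z":0,"ax":0,"ay":0,"az":0,"gripper":0.5}]}}

```text
clock: 10.65
position: [0.4759, -0.3528, 0.0185]
ee_rot: [0.993, 0.121, 0.001, 0.001]
ft_force: [-0.2, -0.3, -6.3]
grip_width: 0.595
grasp_force: 49.6
```

Emit:
{"method": "apply_moves", "body": {"rows": [{"x":0,"y":0,"z":1,"ax":0,"ay":0,"az":0,"gripper":0.5},{"x":0,"y":0,"z":0,"ax":0,"ay":0,"az":0,"gripper":0.5}]}}

```text
clock: 10.82
position: [0.476, -0.3529, 0.018]
ee_rot: [0.993, 0.121, 0.001, 0.001]
ft_force: [-2.2, 1.2, 0.6]
grip_width: 0.597
grasp_force: 50.2
```

Emit:
{"method": "apply_moves", "body": {"rows": [{"x":0,"y":0,"z":1,"ax":0,"ay":0,"az":0,"gripper":0.5},{"x":0,"y":0,"z":0,"ax":0,"ay":0,"az":0,"gripper":0.5}]}}

```text
clock: 10.98
position: [0.476, -0.3529, 0.018]
ee_rot: [0.993, 0.121, 0.001, 0.001]
ft_force: [-6.6, 4.7, 10.9]
grip_width: 0.592
grasp_force: 51.4
```

Run:
```python
from h import *
st()
```

```text
10.9833 pos [ 0.476  -0.3529  0.018 ] 
R [[0.971, 0.24, 0.002], [0.24, -0.971, -0.002], [0.002, 0.002, -1.0]] F [-6.56  4.74 10.9 ] T [ 0.7   1.45 -0.06] g 0.5921248218400393 51.35775178670883 
q [ 1.029  0.521 -0.585  1.727  0.335  0.992 -1.008]
```

Contact at TCP z = 18 mm, so the box is seated. I release it and head for the right bay.

Emit:
{"method": "apply_moves", "body": {"rows": [{"x":0,"y":0,"z":-1,"ax":0,"ay":0,"az":0,"gripper":0.45},{"x":0,"y":0,"z":0,"ax":0,"ay":0,"az":0,"gripper":0.35},{"x":0,"y":0,"z":0,"ax":0,"ay":0,"az":0,"gripper":0.25},{"x":0,"y":0,"z":0,"ax":0,"ay":0,"az":0,"gripper":0.2},{"x":0,"y":0,"z":0,"ax":0,"ay":0,"az":0,"gripper":0.2}]}}

```text
clock: 11.4
position: [0.4763, -0.353, 0.0179]
ee_rot: [0.993, 0.121, 0.001, 0.001]
ft_force: [-0.0, 0.8, -0.0]
grip_width: 0.798
grasp_force: 0.0
```

Emit:
{"method": "apply_moves", "body": {"rows": [{"x":0,"y":0,"z":-5,"ax":0,"ay":0,"az":0,"gripper":0.2},{"x":0,"y":0,"z":-15,"ax":0,"ay":0,"az":0,"gripper":0.2},{"x":0,"y":0,"z":-30,"ax":0,"ay":0,"az":0,"gripper":0.1},{"x":0,"y":0,"z":-35,"ax":0,"ay":0,"az":0,"gripper":0},{"x":0,"y":0,"z":-35,"ax":0,"ay":0,"az":0,"gripper":0}]}}

```text
clock: 11.82
position: [0.4754, -0.3523, 0.1392]
ee_rot: [0.993, 0.121, 0.001, 0.0]
ft_force: [0.7, -0.4, 0.3]
grip_width: 1.0
grasp_force: 0.0
```

Emit:
{"method": "apply_moves", "body": {"rows": [{"x":12,"y":-20,"z":-10,"ax":0,"ay":0,"az":0,"gripper":0},{"x":12,"y":-30,"z":0,"ax":-0.6,"ay":5,"az":2.5,"gripper":0},{"x":12,"y":-30,"z":0,"ax":-0.6,"ay":5,"az":2.5,"gripper":0},{"x":12,"y":-30,"z":0,"ax":-0.6,"ay":5,"az":2.5,"gripper":0},{"x":12,"y":-30,"z":0,"ax":-0.6,"ay":5,"az":2.5,"gripper":0}]}}

```text
clock: 12.23
position: [0.5082, -0.2032, 0.1532]
ee_rot: [0.984, 0.031, 0.178, 0.001]
ft_force: [0.4, 1.9, 1.4]
grip_width: 0.998
grasp_force: 0.0
```

Emit:
{"method": "apply_moves", "body": {"rows": [{"x":12,"y":-30,"z":0,"ax":-0.6,"ay":5,"az":1.5,"gripper":0},{"x":12,"y":-30,"z":0,"ax":0,"ay":0,"az":0,"gripper":0},{"x":0,"y":0,"z":0,"ax":0,"ay":0,"az":0,"gripper":0}]}}

```text
clock: 12.48
position: [0.5277, -0.1373, 0.1622]
ee_rot: [0.975, 0.022, 0.219, 0.002]
ft_force: [0.7, -0.4, 1.2]
grip_width: 0.998
grasp_force: 0.0
```

Run:
```python
from h import *
camera('top');c=camera('top'); st(); t=np.radians(25.2)
M=Rt(.045,t); P=np.array([.6346,-.1015,.0458]); rel(P-.08*M[:,2],M)
# seated box in pass nest: lid corners expected vs image gradient -> white tag centroid
g=c['color'].astype(int); m=((g.min(2)>200)).astype(np.uint8)
n,l,s,ce=cv2.connectedComponentsWithStats(m[235:262,437:470]); print([(ce[i]+[437,235],s[i,4]) for i in range(1,n) if s[i,4]>20])
u=R.from_euler('Z',.2418).as_matrix()[:2,0]; 
print(proj(c,[.4832-.0165*u[0],-.3519-.0165*u[1],.044]))
```

```text
12.5833 pos [ 0.5275 -0.142   0.1622] 
R [[0.903, 0.039, 0.428], [0.041, -0.999, 0.004], [0.427, 0.014, -0.904]] F [ 0.32 -0.82 -0.19] T [-0.08  0.47 -0.06] g 0.9989955445468756 0.0 
q [ 1.131 -0.064 -0.836  2.086 -0.272  0.69  -1.068]
turn [ 0.87 -0.1   0.02] | shift after turn [ 48.9 -35.6  71.7] | shift before turn [ 48.8 -36.7  71.2]
[(array([464.08108108, 246.21621622]), np.int32(37)), (array([453.95833333, 251.21527778]), np.int32(144))]
[[454.52532178 252.92210012]]
```

Emit:
{"method": "apply_moves", "body": {"rows": [{"x":12,"y":-9,"z":8,"ax":0.4,"ay":0,"az":0,"gripper":0},{"x":16,"y":-12,"z":18,"ax":0.4,"ay":0,"az":0,"gripper":0},{"x":16,"y":-12,"z":22,"ax":0,"ay":0,"az":0,"gripper":0},{"x":5,"y":-3,"z":16,"ax":0,"ay":0,"az":0,"gripper":0},{"x":0,"y":0,"z":8,"ax":0,"ay":0,"az":0,"gripper":0}]}}

```text
clock: 13.0
position: [0.6021, -0.1034, 0.1157]
ee_rot: [0.976, 0.021, 0.218, -0.006]
ft_force: [-0.2, -0.6, -0.4]
grip_width: 0.997
grasp_force: 0.0
```

Emit:
{"method": "apply_moves", "body": {"rows": [{"x":0,"y":0,"z":0,"ax":0,"ay":0,"az":0,"gripper":0},{"x":0,"y":0,"z":0,"ax":0,"ay":0,"az":0,"gripper":0}]}}

```text
clock: 13.17
position: [0.6004, -0.1046, 0.1165]
ee_rot: [0.976, 0.02, 0.218, -0.006]
ft_force: [0.8, -1.2, -0.0]
grip_width: 0.998
grasp_force: 0.0
```

Run:
```python
from h import *
t=np.radians(25.2); st()
M=Rt(.045,t); P=np.array([.6346,-.1015,.0458]); rel(P,M)
```

```text
13.1667 pos [ 0.6004 -0.1046  0.1165] 
R [[0.904, 0.042, 0.425], [0.037, -0.999, 0.02], [0.426, -0.002, -0.905]] F [ 0.82 -1.18 -0.  ] T [-0.02  0.45  0.04] g 0.9984636136044965 0.0 
q [ 0.964  0.201 -0.874  1.996  0.141  0.583 -1.497]
turn [-0.03  0.01 -0.23] | shift after turn [ 0.9 -1.5 78.6] | shift before turn [ 0.9 -1.5 78.6]
```

Emit:
{"method": "apply_moves", "body": {"rows": [{"x":1,"y":-1.5,"z":18,"ax":0,"ay":0,"az":0,"gripper":0},{"x":0,"y":0,"z":20,"ax":0,"ay":0,"az":0,"gripper":0},{"x":0,"y":0,"z":20,"ax":0,"ay":0,"az":0,"gripper":0},{"x":0,"y":0,"z":15,"ax":0,"ay":0,"az":0,"gripper":0},{"x":0,"y":0,"z":5,"ax":0,"ay":0,"az":0,"gripper":0.2}]}}

```text
clock: 13.58
position: [0.6343, -0.102, 0.0456]
ee_rot: [0.976, 0.02, 0.218, -0.005]
ft_force: [0.2, -0.5, -0.2]
grip_width: 0.887
grasp_force: 0.0
```

Emit:
{"method": "apply_moves", "body": {"rows": [{"x":0,"y":0,"z":0,"ax":0,"ay":0,"az":0,"gripper":0.3},{"x":0,"y":0,"z":0,"ax":0,"ay":0,"az":0,"gripper":0.3}], "newtons": 20}}

```text
clock: 13.75
position: [0.6349, -0.1015, 0.0479]
ee_rot: [0.976, 0.02, 0.219, -0.005]
ft_force: [-0.8, 0.4, 0.6]
grip_width: 0.7
grasp_force: 0.0
```

Run:
```python
from h import *
t=np.radians(25.2); st()
M=Rt(.045,t); P=np.array([.6346,-.1015,.0458]); rel(P,M)
```

```text
13.75 pos [ 0.6349 -0.1015  0.0479] 
R [[0.903, 0.042, 0.427], [0.037, -0.999, 0.018], [0.427, -0.001, -0.904]] F [-0.77  0.37  0.57] T [-0.01  0.44 -0.1 ] g 0.6995999994958336 0.0 
q [ 0.778  0.371 -0.733  1.975  0.381  0.47  -1.699]
turn [ 0.06 -0.1  -0.19] | shift after turn [-1.1 -0.   1.8] | shift before turn [-1.1 -0.   1.8]
```

Emit:
{"method": "apply_moves", "body": {"rows": [{"x":-1,"y":0,"z":2,"ax":0,"ay":0,"az":0,"gripper":0.33},{"x":0,"y":0,"z":0,"ax":0,"ay":0,"az":0,"gripper":0.37},{"x":0,"y":0,"z":0,"ax":0,"ay":0,"az":0,"gripper":0.42},{"x":0,"y":0,"z":0,"ax":0,"ay":0,"az":0,"gripper":0.5},{"x":0,"y":0,"z":0,"ax":0,"ay":0,"az":0,"gripper":0.5}], "newtons": 35}}

```text
clock: 14.17
position: [0.6347, -0.1013, 0.0457]
ee_rot: [0.976, 0.02, 0.219, -0.005]
ft_force: [-5.7, 0.3, 7.0]
grip_width: 0.599
grasp_force: 35.0
```

Run:
```python
from h import *
st()
```

```text
14.1667 pos [ 0.6347 -0.1013  0.0457] 
R [[0.903, 0.042, 0.427], [0.038, -0.999, 0.018], [0.427, -0.0, -0.904]] F [-5.71  0.31  7.03] T [ 0.16  0.93 -0.05] g 0.5987621017587791 35.000802129507065 
q [ 0.774  0.373 -0.729  1.977  0.387  0.466 -1.705]
```

Good grip at 0.6. Lifting out.

Emit:
{"method": "apply_moves", "body": {"rows": [{"x":0,"y":0,"z":-3,"ax":0,"ay":0,"az":0,"gripper":0.5},{"x":0,"y":0,"z":-8,"ax":0,"ay":0,"az":0,"gripper":0.5},{"x":0,"y":0,"z":-15,"ax":0,"ay":0,"az":0,"gripper":0.5},{"x":0,"y":0,"z":-20,"ax":0,"ay":0,"az":0,"gripper":0.5},{"x":0,"y":0,"z":-20,"ax":0,"ay":0,"az":0,"gripper":0.5}]}}

```text
clock: 14.58
position: [0.6053, -0.1017, 0.1047]
ee_rot: [0.976, 0.021, 0.218, -0.005]
ft_force: [-0.1, 0.1, -1.2]
grip_width: 0.599
grasp_force: 37.8
```

Emit:
{"method": "apply_moves", "body": {"rows": [{"x":0,"y":0,"z":-20,"ax":0,"ay":0,"az":0,"gripper":0.5},{"x":0,"y":0,"z":-15,"ax":0,"ay":0,"az":0,"gripper":0.5},{"x":0,"y":0,"z":-5,"ax":0,"ay":0,"az":0,"gripper":0.5},{"x":0,"y":0,"z":0,"ax":0,"ay":0,"az":0,"gripper":0.5},{"x":0,"y":0,"z":0,"ax":0,"ay":0,"az":0,"gripper":0.5}]}}

```text
clock: 15.0
position: [0.5891, -0.1033, 0.1402]
ee_rot: [0.976, 0.02, 0.218, -0.005]
ft_force: [0.8, 0.5, -1.6]
grip_width: 0.596
grasp_force: 37.8
```

Run:
```python
from h import *
st()
M=Rt(.2418,0); P=np.array([.4760,-.3528,.14]); rel(P,M)
```

```text
15.0 pos [ 0.5891 -0.1033  0.1402] 
R [[0.904, 0.041, 0.426], [0.037, -0.999, 0.018], [0.426, -0.0, -0.905]] F [ 0.79  0.51 -1.62] T [-0.06  0.66 -0.01] g 0.5957905122660788 37.79791921377182 
q [ 1.038  0.137 -0.929  1.999  0.056  0.627 -1.43 ]
turn [  2.51 -25.15 -11.29] | shift after turn [-1.695e+02  2.151e+02  2.000e-01] | shift before turn [-111.6  244.5  -52.5]
```

The pull is 1.6 N, so this is the light one. It goes on top in the pass nest.

Emit:
{"method": "apply_moves", "body": {"rows": [{"x":-15,"y":0,"z":-10,"ax":0,"ay":0,"az":0,"gripper":0.5},{"x":-18,"y":5,"z":-10,"ax":0.25,"ay":-2.5,"az":-1.1,"gripper":0.5},{"x":-18,"y":15,"z":-5,"ax":0.5,"ay":-5,"az":-2.2,"gripper":0.5},{"x":-18,"y":20,"z":0,"ax":0.5,"ay":-5,"az":-2.2,"gripper":0.5},{"x":-15,"y":25,"z":0,"ax":0.5,"ay":-5,"az":-2.3,"gripper":0.5}]}}

```text
clock: 15.42
position: [0.5061, -0.1746, 0.133]
ee_rot: [0.994, 0.092, 0.064, -0.001]
ft_force: [0.5, 0.6, -0.9]
grip_width: 0.594
grasp_force: 37.8
```

Emit:
{"method": "apply_moves", "body": {"rows": [{"x":-15,"y":28,"z":0,"ax":0.5,"ay":-5,"az":-2.3,"gripper":0.5},{"x":-15,"y":28,"z":0,"ax":0.25,"ay":-2.6,"az":-1.2,"gripper":0.5},{"x":-15,"y":28,"z":0,"ax":0,"ay":0,"az":0,"gripper":0.5},{"x":-10,"y":18,"z":0,"ax":0,"ay":0,"az":0,"gripper":0.5},{"x":0,"y":0,"z":0,"ax":0,"ay":0,"az":0,"gripper":0.5}]}}

```text
clock: 15.83
position: [0.4744, -0.2907, 0.1291]
ee_rot: [0.993, 0.118, -0.001, -0.001]
ft_force: [0.8, 0.2, -2.2]
grip_width: 0.599
grasp_force: 37.8
```

Run:
```python
from h import *
st()
M=Rt(.2418,0); P=np.array([.4760,-.3528,.05]); rel(P,M)
```

```text
15.8333 pos [ 0.4744 -0.2907  0.1291] 
R [[0.972, 0.234, -0.001], [0.234, -0.972, 0.001], [-0.001, -0.002, -1.0]] F [ 0.8   0.16 -2.24] T [-0.01  0.04  0.05] g 0.5992610949480706 37.80294433236122 
q [ 1.138  0.357 -0.799  1.722  0.274  1.18  -1.07 ]
turn [-0.09  0.05 -0.31] | shift after turn [-13.3  60.7  79.1] | shift before turn [-12.9  60.8  79. ]
```

Emit:
{"method": "apply_moves", "body": {"rows": [{"x":-4,"y":15,"z":0,"ax":0,"ay":0,"az":-0.3,"gripper":0.5},{"x":-5,"y":22,"z":0,"ax":0,"ay":0,"az":0,"gripper":0.5},{"x":-4,"y":18,"z":0,"ax":0,"ay":0,"az":0,"gripper":0.5},{"x":0,"y":5,"z":0,"ax":0,"ay":0,"az":0,"gripper":0.5},{"x":0,"y":0,"z":0,"ax":0,"ay":0,"az":0,"gripper":0.5}]}}

```text
clock: 16.25
position: [0.4783, -0.3478, 0.1297]
ee_rot: [0.992, 0.123, 0.0, -0.001]
ft_force: [-0.6, 0.7, -2.3]
grip_width: 0.6
grasp_force: 37.8
```

Emit:
{"method": "apply_moves", "body": {"rows": [{"x":0,"y":0,"z":0,"ax":0,"ay":0,"az":0,"gripper":0.5},{"x":0,"y":0,"z":0,"ax":0,"ay":0,"az":0,"gripper":0.5}]}}

```text
clock: 16.42
position: [0.479, -0.3452, 0.1308]
ee_rot: [0.992, 0.125, 0.001, -0.001]
ft_force: [-0.1, 0.6, -2.1]
grip_width: 0.593
grasp_force: 37.8
```

Run:
```python
from h import *
st()
M=Rt(.2418,0); P=np.array([.4760,-.3528,.05]); rel(P,M)
```

```text
16.4167 pos [ 0.479  -0.3452  0.1308] 
R [[0.969, 0.247, 0.001], [0.247, -0.969, 0.002], [0.002, -0.002, -1.0]] F [-0.07  0.6  -2.12] T [-0.    0.01  0.02] g 0.5931648739217757 37.805717289447784 
q [ 1.16   0.426 -0.767  1.633  0.309  1.209 -0.994]
turn [-0.11 -0.09  0.46] | shift after turn [-4.7  6.7 80.8] | shift before turn [-4.9  6.8 80.8]
```

Emit:
{"method": "apply_moves", "body": {"rows": [{"x":-3,"y":4,"z":10,"ax":0,"ay":0,"az":0.4,"gripper":0.5},{"x":-2,"y":3,"z":10,"ax":0,"ay":0,"az":0,"gripper":0.5},{"x":0,"y":0,"z":5,"ax":0,"ay":0,"az":0,"gripper":0.5},{"x":0,"y":0,"z":0,"ax":0,"ay":0,"az":0,"gripper":0.5},{"x":0,"y":0,"z":0,"ax":0,"ay":0,"az":0,"gripper":0.5}]}}

```text
clock: 16.83
position: [0.4751, -0.3546, 0.1056]
ee_rot: [0.993, 0.12, 0.0, -0.001]
ft_force: [0.7, -0.3, -1.8]
grip_width: 0.597
grasp_force: 37.8
```

Run:
```python
from h import *
st()
M=Rt(.2418,0); P=np.array([.4760,-.3528,.05]); rel(P,M)
```

```text
16.8333 pos [ 0.4751 -0.3546  0.1056] 
R [[0.971, 0.239, 0.001], [0.239, -0.971, 0.002], [0.001, -0.002, -1.0]] F [ 0.75 -0.34 -1.83] T [-0.07  0.07 -0.01] g 0.5967141823703493 37.768857926130295 
q [ 1.161  0.455 -0.751  1.652  0.33   1.167 -1.   ]
turn [-0.1  -0.07 -0.05] | shift after turn [ 1.3 -1.5 55.6] | shift before turn [ 1.2 -1.4 55.6]
```

Emit:
{"method": "apply_moves", "body": {"rows": [{"x":1,"y":-1,"z":12,"ax":0,"ay":0,"az":0,"gripper":0.5},{"x":0,"y":0,"z":12,"ax":0,"ay":0,"az":0,"gripper":0.5},{"x":0,"y":0,"z":12,"ax":0,"ay":0,"az":0,"gripper":0.5},{"x":0,"y":0,"z":8,"ax":0,"ay":0,"az":0,"gripper":0.5},{"x":0,"y":0,"z":0,"ax":0,"ay":0,"az":0,"gripper":0.5}]}}

```text
clock: 17.25
position: [0.4749, -0.3529, 0.0596]
ee_rot: [0.993, 0.12, -0.001, -0.002]
ft_force: [-0.6, 0.0, -2.7]
grip_width: 0.595
grasp_force: 37.8
```

Emit:
{"method": "apply_moves", "body": {"rows": [{"x":0,"y":0,"z":3,"ax":0,"ay":0,"az":0,"gripper":0.5},{"x":0,"y":0,"z":3,"ax":0,"ay":0,"az":0,"gripper":0.5},{"x":0,"y":0,"z":0,"ax":0,"ay":0,"az":0,"gripper":0.5}]}}

```text
clock: 17.5
position: [0.4762, -0.3537, 0.056]
ee_rot: [0.993, 0.12, 0.001, -0.001]
ft_force: [0.1, 0.5, -2.1]
grip_width: 0.596
grasp_force: 37.8
```

Run:
```python
from h import *
st()
M=Rt(.2418,0); P=np.array([.4760,-.3528,.05]); rel(P,M)
```

```text
17.5 pos [ 0.4762 -0.3537  0.056 ] 
R [[0.971, 0.239, 0.001], [0.239, -0.971, 0.001], [0.002, -0.001, -1.0]] F [ 0.09  0.54 -2.07] T [ 0.03  0.06 -0.04] g 0.5957999593123342 37.79901623725891 
q [ 1.138  0.511 -0.727  1.694  0.375  1.081 -1.034]
turn [-0.05 -0.09 -0.05] | shift after turn [ 0.  -0.9  6. ] | shift before turn [ 0.  -0.9  6. ]
```

Emit:
{"method": "apply_moves", "body": {"rows": [{"x":0,"y":-0.8,"z":2,"ax":0,"ay":0,"az":0,"gripper":0.5},{"x":0,"y":0,"z":2,"ax":0,"ay":0,"az":0,"gripper":0.5},{"x":0,"y":0,"z":0,"ax":0,"ay":0,"az":0,"gripper":0.5}]}}

```text
clock: 17.75
position: [0.4759, -0.3528, 0.0521]
ee_rot: [0.993, 0.12, 0.001, -0.001]
ft_force: [-0.2, 0.2, -2.1]
grip_width: 0.592
grasp_force: 37.8
```

Emit:
{"method": "apply_moves", "body": {"rows": [{"x":0,"y":0,"z":1,"ax":0,"ay":0,"az":0,"gripper":0.5},{"x":0,"y":0,"z":0,"ax":0,"ay":0,"az":0,"gripper":0.5}]}}

```text
clock: 17.92
position: [0.476, -0.3529, 0.0512]
ee_rot: [0.993, 0.12, 0.001, -0.0]
ft_force: [0.6, -0.2, -2.4]
grip_width: 0.599
grasp_force: 37.8
```

Emit:
{"method": "apply_moves", "body": {"rows": [{"x":0,"y":0,"z":1,"ax":0,"ay":0,"az":0,"gripper":0.5},{"x":0,"y":0,"z":0,"ax":0,"ay":0,"az":0,"gripper":0.5}]}}

```text
clock: 18.08
position: [0.4762, -0.353, 0.0505]
ee_rot: [0.993, 0.12, 0.001, -0.0]
ft_force: [0.2, 0.1, -0.0]
grip_width: 0.596
grasp_force: 38.0
```

Contact at 50.5 mm as expected. Releasing and retreating, then on to the left bay.

Emit:
{"method": "apply_moves", "body": {"rows": [{"x":0,"y":0,"z":0,"ax":0,"ay":0,"az":0,"gripper":0.43},{"x":0,"y":0,"z":0,"ax":0,"ay":0,"az":0,"gripper":0.35},{"x":0,"y":0,"z":0,"ax":0,"ay":0,"az":0,"gripper":0.25},{"x":0,"y":0,"z":0,"ax":0,"ay":0,"az":0,"gripper":0.2},{"x":0,"y":0,"z":0,"ax":0,"ay":0,"az":0,"gripper":0.2}]}}

```text
clock: 18.5
position: [0.4761, -0.3529, 0.0503]
ee_rot: [0.993, 0.12, 0.001, -0.0]
ft_force: [-0.1, 0.3, 0.3]
grip_width: 0.802
grasp_force: 0.0
```

Emit:
{"method": "apply_moves", "body": {"rows": [{"x":0,"y":0,"z":-5,"ax":0,"ay":0,"az":0,"gripper":0.2},{"x":0,"y":0,"z":-15,"ax":0,"ay":0,"az":0,"gripper":0.2},{"x":0,"y":0,"z":-30,"ax":0,"ay":0,"az":0,"gripper":0.1},{"x":0,"y":0,"z":-35,"ax":0,"ay":0,"az":0,"gripper":0},{"x":0,"y":0,"z":-35,"ax":0,"ay":0,"az":0,"gripper":0}]}}

```text
clock: 18.92
position: [0.4756, -0.3526, 0.1718]
ee_rot: [0.993, 0.12, 0.001, -0.001]
ft_force: [0.8, -1.3, 0.6]
grip_width: 1.002
grasp_force: 0.0
```

Emit:
{"method": "apply_moves", "body": {"rows": [{"x":10,"y":-25,"z":-10,"ax":0,"ay":0,"az":0,"gripper":0},{"x":10,"y":-30,"z":0,"ax":-0.6,"ay":5,"az":2.5,"gripper":0},{"x":10,"y":-30,"z":0,"ax":-0.6,"ay":5,"az":2.5,"gripper":0},{"x":10,"y":-30,"z":0,"ax":-0.6,"ay":5,"az":2.5,"gripper":0},{"x":10,"y":-30,"z":0,"ax":-0.6,"ay":5,"az":2.5,"gripper":0}]}}

```text
clock: 19.33
position: [0.4978, -0.2007, 0.1847]
ee_rot: [0.984, 0.03, 0.177, -0.0]
ft_force: [0.4, 2.8, 1.9]
grip_width: 1.003
grasp_force: 0.0
```

Emit:
{"method": "apply_moves", "body": {"rows": [{"x":2,"y":-30,"z":0,"ax":-0.6,"ay":5,"az":2.5,"gripper":0},{"x":2,"y":-30,"z":0,"ax":0,"ay":0,"az":0,"gripper":0},{"x":2,"y":-30,"z":0,"ax":0,"ay":0,"az":0,"gripper":0},{"x":2,"y":-30,"z":0,"ax":0,"ay":0,"az":0,"gripper":0},{"x":2,"y":-30,"z":0,"ax":0,"ay":0,"az":0,"gripper":0}]}}

```text
clock: 19.75
position: [0.502, -0.0517, 0.1882]
ee_rot: [0.977, 0.012, 0.215, -0.0]
ft_force: [1.0, 1.4, 0.6]
grip_width: 1.005
grasp_force: 0.0
```

Emit:
{"method": "apply_moves", "body": {"rows": [{"x":2,"y":-30,"z":0,"ax":0,"ay":0,"az":0,"gripper":0},{"x":2,"y":-30,"z":0,"ax":0,"ay":0,"az":0,"gripper":0},{"x":0,"y":-20,"z":0,"ax":0,"ay":0,"az":0,"gripper":0},{"x":0,"y":0,"z":0,"ax":0,"ay":0,"az":0,"gripper":0},{"x":0,"y":0,"z":0,"ax":0,"ay":0,"az":0,"gripper":0}]}}

```text
clock: 20.17
position: [0.504, 0.0279, 0.1897]
ee_rot: [0.977, 0.013, 0.215, -0.0]
ft_force: [-0.9, -0.7, -0.1]
grip_width: 0.999
grasp_force: 0.0
```

Run:
```python
from h import *
st(); t=np.radians(25.2)
M=Rt(.02,t); P=np.array([.6300,.0988,.0458]); rel(P-.08*M[:,2],M)
c=camera('top')
g=c['color'].astype(int); m=((g.min(2)>200)).astype(np.uint8)
n,l,s,ce=cv2.connectedComponentsWithStats(m[232:265,435:475]); print([(ce[i]+[435,232],s[i,4]) for i in range(1,n) if s[i,4]>20])
u=R.from_euler('Z',.2418).as_matrix()[:2,0]
for k in(.0105,.0165):print(proj(c,[.4832-k*u[0],-.3519-k*u[1],.076]))
```

```text
20.1667 pos [0.504  0.0279 0.1897] 
R [[0.908, 0.026, 0.419], [0.025, -1.0, 0.006], [0.419, 0.005, -0.908]] F [-0.87 -0.67 -0.12] T [-0.02  0.49 -0.03] g 0.9991611177914994 0.0 
q [ 1.191 -0.431 -1.113  2.135 -0.564  0.823 -1.203]
turn [0.12 0.41 0.41] | shift after turn [ 54.  -68.4 104.5] | shift before turn [ 55.2 -68.2 104. ]
[(array([437.31355932, 254.70338983]), np.int32(118)), (array([457.98089172, 249.1910828 ]), np.int32(157))]
[[457.76707097 248.92516158]]
[[458.45325906 251.25869348]]
```

The upper box's tag is at (458.0,249.2), predicted (457.8,248.9), so the stack is true. Next is the bar box.

Emit:
{"method": "apply_moves", "body": {"rows": [{"x":10,"y":-14,"z":10,"ax":0.1,"ay":0.4,"az":0.4,"gripper":0},{"x":16,"y":-20,"z":22,"ax":0,"ay":0,"az":0,"gripper":0},{"x":16,"y":-20,"z":26,"ax":0,"ay":0,"az":0,"gripper":0},{"x":12,"y":-14,"z":26,"ax":0,"ay":0,"az":0,"gripper":0},{"x":0,"y":0,"z":20,"ax":0,"ay":0,"az":0,"gripper":0}]}}

```text
clock: 20.63
position: [0.5532, 0.0811, 0.1524]
ee_rot: [0.973, 0.006, 0.231, -0.006]
ft_force: [-0.2, 0.2, 0.4]
grip_width: 1.0
grasp_force: 0.0
```

Emit:
{"method": "apply_moves", "body": {"rows": [{"x":0,"y":0,"z":0,"ax":0,"ay":0,"az":0,"gripper":0},{"x":0,"y":0,"z":0,"ax":0,"ay":0,"az":0,"gripper":0}]}}

```text
clock: 20.8
position: [0.5501, 0.0825, 0.1502]
ee_rot: [0.974, 0.008, 0.228, -0.005]
ft_force: [0.2, 0.4, -0.5]
grip_width: 0.997
grasp_force: 0.0
```

Run:
```python
from h import *
t=np.radians(25.2); st()
M=Rt(.02,t); P=np.array([.6300,.0988,.0458]); rel(P,M)
```

```text
20.8 pos [0.5501 0.0825 0.1502] 
R [[0.896, 0.018, 0.444], [0.013, -1.0, 0.014], [0.445, -0.007, -0.896]] F [ 0.18  0.37 -0.54] T [0.   0.44 0.01] g 0.9970310979792457 0.0 
q [ 1.471 -0.498 -1.467  2.094 -0.734  0.728 -1.187]
turn [-0.3  -1.19 -0.26] | shift after turn [ 28.1 -14.7 128.6] | shift before turn [ 25.4 -14.1 129.2]
```

Joints 2 and 3 have drifted to their limits. I'll untilt and rise so the elbow swings back, then tilt over the bay.

Emit:
{"method": "apply_moves", "body": {"rows": [{"x":0,"y":5,"z":-15,"ax":0,"ay":0,"az":0,"gripper":0},{"x":0,"y":10,"z":-15,"ax":0,"ay":-5,"az":0,"gripper":0},{"x":0,"y":10,"z":-15,"ax":0,"ay":-5,"az":0,"gripper":0},{"x":0,"y":10,"z":-15,"ax":0,"ay":-5,"az":0,"gripper":0},{"x":0,"y":10,"z":-15,"ax":0,"ay":-5,"az":0,"gripper":0}]}}

```text
clock: 21.22
position: [0.5032, 0.0355, 0.231]
ee_rot: [0.998, 0.01, 0.064, -0.004]
ft_force: [-0.0, -0.7, -0.8]
grip_width: 0.996
grasp_force: 0.0
```

Emit:
{"method": "apply_moves", "body": {"rows": [{"x":0,"y":0,"z":-20,"ax":0,"ay":-5,"az":0,"gripper":0},{"x":0,"y":0,"z":-20,"ax":0,"ay":0,"az":0,"gripper":0},{"x":0,"y":0,"z":0,"ax":0,"ay":0,"az":0,"gripper":0}]}}

```text
clock: 21.47
position: [0.4871, 0.0335, 0.2776]
ee_rot: [0.999, 0.01, 0.03, -0.004]
ft_force: [0.5, -0.8, 0.5]
grip_width: 0.998
grasp_force: 0.0
```

Run:
```python
from h import *
st()
```

```text
21.4667 pos [0.4871 0.0335 0.2776] 
R [[0.998, 0.019, 0.061], [0.019, -1.0, 0.008], [0.061, -0.007, -0.998]] F [ 0.49 -0.76  0.54] T [ 0.01  0.05 -0.01] g 0.998129931824071 0.0 
q [ 1.722 -0.491 -1.438  1.715 -0.515  1.451 -1.212]
```

```bash
cat > kin.py <<'E'
import numpy as np
from scipy.spatial.transform import Rotation as R
from scipy.optimize import least_squares as ls
D=[([1.295,.333,-.065,1.461,.022,1.35,-.088],(.1562,-.6048,.2176),[[.968,.25,0],[.25,-.968,.001],[0,-.001,-1]]),
([.801,-.271,-.46,2.048,-.33,.937,-1.078],(.4874,-.1278,.259),[[0.903,0.019,0.429],[0.018,-1.0,0.006],[0.429,0.002,-0.903]]),
([.706,.136,-.83,2.035,.234,.599,-1.813],(.5925,-.0007,.1191),[[0.91,0.022,0.414],[0.02,-1.0,0.01],[0.414,-0.0,-0.91]]),
([.559,.314,-.712,2.015,.508,.49,-2.035],(.6284,-.002,.0541),[[0.905,0.021,0.425],[0.02,-1.0,0.007],[0.425,0.002,-0.905]]),
([.994,.259,-.708,1.827,.183,1.123,-1.105],(.4684,-.2264,.1193),[[0.971,0.241,0.0],[0.241,-0.971,0.003],[0.001,-0.003,-1.0]]),
([1.068,.394,-.627,1.636,.244,1.191,-.944],(.475,-.3532,.1296),[[0.971,0.238,0.001],[0.238,-0.971,0.0],[0.001,-0.0,-1.0]]),
([1.029,.521,-.585,1.727,.335,.992,-1.008],(.476,-.3529,.018),[[0.971,0.24,0.002],[0.24,-0.971,-0.002],[0.002,0.002,-1.0]]),
([1.131,-.064,-.836,2.086,-.272,.69,-1.068],(.5275,-.142,.1622),[[0.903,0.039,0.428],[0.041,-0.999,0.004],[0.427,0.014,-0.904]]),
([.964,.201,-.874,1.996,.141,.583,-1.497],(.6004,-.1046,.1165),[[0.904,0.042,0.425],[0.037,-0.999,0.02],[0.426,-0.002,-0.905]]),
([1.191,-.431,-1.113,2.135,-.564,.823,-1.203],(.504,.0279,.1897),[[0.908,0.026,0.419],[0.025,-1.0,0.006],[0.419,0.005,-0.908]]),
([1.722,-.491,-1.438,1.715,-.515,1.451,-1.212],(.4871,.0335,.2776),[[0.998,0.019,0.061],[0.019,-1.0,0.008],[0.061,-0.007,-0.998]])]
def fk(q,s,c,g):
    z=lambda a:R.from_euler('z',a).as_matrix(); y=lambda a:R.from_euler('y',a).as_matrix()
    A=z(s[0]*q[0]+c[0])@y(q[1]); p=np.array([g[0],g[4],g[1]])+A@[0,0,g[2]]
    A=A@z(s[1]*q[2]); p=p+A@[g[5],0,0]; A=A@y(q[3]); p=p+A@[g[6],0,g[3]]
    A=A@z(s[2]*q[4])@y(q[5]); p=p+A@[g[7],0,g[8]]; A=A@z(s[3]*q[6]+c[1]); return p,A
if __name__=='__main__':
    import itertools
    best=None
    for s in itertools.product((1,-1),repeat=4):
        for c0 in (0,1.57,3.14,-1.57):
            f=lambda c:np.concatenate([(fk(q,s,c,np.zeros(9))[1]-np.array(M)).ravel() for q,p,M in D])
            r=ls(f,[c0,0]); 
            if best is None or r.cost<best[0]-1e-6: best=(r.cost,s,r.x)
    print(best); s,c=best[1:]
    f=lambda g:np.concatenate([(fk(q,s,c,g)[0]-np.array(p)) for q,p,M in D])
    r=ls(f,[0,.2,.4,.4,0,0,0,0,.2]); print(np.round(r.x,4),np.abs(r.fun).max()); np.savez('kin.npz',s=s,c=c,g=r.x)
E
python3 kin.py
```

```text
(np.float64(1.0909602853667773e-05), (-1, -1, -1, -1), array([4.51644773e-05, 1.57109696e+00]))
[-0.0289  0.2366  0.4088  0.4631 -0.0323  0.0321 -0.0483  0.0166  0.3422] 0.009813914410820884
```

```bash
cat > sim.py <<'E'
from kin import *
k=np.load('kin.npz'); s,c,g=k['s'],k['c'],k['g']
lo=np.array([-2.6,-.5,-1.47,.16,-1.27,.06,-2.6]);hi=np.array([2.6,2.12,1.34,2.42,4.41,2.06,2.6])
def J(q):
    p0,A0=fk(q,s,c,g);Jm=np.zeros((6,7))
    for i in range(7):
        e=np.array(q,float);e[i]+=1e-5;p,A=fk(e,s,c,g);Jm[:3,i]=(p-p0)/1e-5;Jm[3:,i]=R.from_matrix(A@A0.T).as_rotvec()/1e-5
    return Jm,p0,A0
def go(q,P,M,n=40,null=0,q0=None):
    "world pose target (model coords), straight line"
    q=np.array(q,float);p0,A0=fk(q,s,c,g);rv=R.from_matrix(M@A0.T).as_rotvec()
    for i in range(1,n+1):
        Pt=p0+(np.array(P)-p0)*i/n;Mt=R.from_rotvec(rv*i/n).as_matrix()@A0
        for _ in range(2):
            Jm,p,A=J(q);e=np.r_[Pt-p,R.from_matrix(Mt@A.T).as_rotvec()];Ji=Jm.T@np.linalg.inv(Jm@Jm.T+1e-6*np.eye(6))
            d=Ji@e
            if null: d=d+(np.eye(7)-Ji@Jm)@(null*(q0-q))
            q=np.clip(q+d,lo,hi)
    return q,np.linalg.norm(e)
E
python3 - <<'E'
from sim import *
def Rt(yaw,tilt=0): return R.from_euler('ZY',[yaw,-tilt]).as_matrix()@np.diag([1,-1,-1.])
T=np.radians(25.2)
for w in(0,.02,-1):
    kw={} if w==0 else dict(null=.02,q0=(lo+hi)/2 if w>0 else np.array(D[0][0]))
    q=D[0][0];q,e=go(q,(.488,-.126,.2585),Rt(.25),**kw);q,e=go(q,(.4874,-.1278,.259),Rt(.02,T),**kw);print(w,np.round(q,2),'meas',D[1][0])
    q,e=go(D[1][0],(.5925,-.0007,.119),Rt(.02,T),**kw);print(np.round(q,2),D[2][0])
    q,e=go(D[2][0],(.6284,-.002,.0541),Rt(.02,T),**kw);print(np.round(q,2),D[3][0])
    q,e=go(D[6][0],(.4755,-.352,.14),Rt(.24),**kw);q,e=go(q,(.5275,-.142,.162),Rt(.045,T),**kw);print(np.round(q,2),D[7][0])
E
```

```text
0 [ 0.75 -0.26 -0.41  2.05 -0.31  0.93 -1.08] meas [0.801, -0.271, -0.46, 2.048, -0.33, 0.937, -1.078]
[ 0.65  0.14 -0.76  2.03  0.22  0.58 -1.79] [0.706, 0.136, -0.83, 2.035, 0.234, 0.599, -1.813]
[ 0.55  0.33 -0.7   1.99  0.49  0.5  -2.01] [0.559, 0.314, -0.712, 2.015, 0.508, 0.49, -2.035]
[ 1.09 -0.08 -0.78  2.11 -0.32  0.7  -1.02] [1.131, -0.064, -0.836, 2.086, -0.272, 0.69, -1.068]
0.02 [ 0.15 -0.23  0.1   2.05 -0.12  0.9  -1.25] meas [0.801, -0.271, -0.46, 2.048, -0.33, 0.937, -1.078]
[ 0.11  0.1  -0.18  2.03  0.07  0.57 -1.67] [0.706, 0.136, -0.83, 2.035, 0.234, 0.599, -1.813]
[ 0.15  0.27 -0.24  1.99  0.18  0.46 -1.75] [0.559, 0.314, -0.712, 2.015, 0.508, 0.49, -2.035]
[ 0.3  -0.06 -0.02  2.1  -0.22  0.69 -1.1 ] [1.131, -0.064, -0.836, 2.086, -0.272, 0.69, -1.068]
-1 [ 0.86 -0.27 -0.5   2.05 -0.35  0.94 -1.04] meas [0.801, -0.271, -0.46, 2.048, -0.33, 0.937, -1.078]
[ 0.63  0.13 -0.74  2.03  0.21  0.58 -1.79] [0.706, 0.136, -0.83, 2.035, 0.234, 0.599, -1.813]
[ 0.26  0.28 -0.36  1.99  0.26  0.47 -1.82] [0.559, 0.314, -0.712, 2.015, 0.508, 0.49, -2.035]
[ 0.78 -0.07 -0.48  2.1  -0.27  0.7  -1.06] [1.131, -0.064, -0.836, 2.086, -0.272, 0.69, -1.068]
```

The minimum-norm model predicts the joints well, so I'll search it for a detour waypoint that unwinds the elbow.

```bash
cat > search.py <<'E'
from sim import *
import multiprocessing as mp
def Rt(yaw,tilt=0): return R.from_euler('ZY',[yaw,-tilt]).as_matrix()@np.diag([1,-1,-1.])
T=np.radians(25.2); qc=[1.722,-.491,-1.438,1.715,-.515,1.451,-1.212]
gP=np.array([.63,.0988,.0458]);gM=Rt(.02,T);nP=np.array([.481,.308,.018])
def run(w):
    q=qc;m=[];tr=[]
    for x,y,z,ya,ti in w:
        q,e=go(q,(x,y,z),Rt(ya,ti),14);m.append(min((q-lo).min(),(hi-q).min()));tr.append(q)
        if e>.02:return -1,w,tr
    for P,M in((gP-.2*gM[:,2],gM),(gP,gM),(gP-.12*gM[:,2],gM),((.48,.25,.17),Rt(.01)),(nP+[0,0,.11],Rt(.01)),(nP,Rt(.01))):
        q,e=go(q,P,M,14);m.append(min((q-lo).min(),(hi-q).min()));tr.append(q)
        if e>.02:return -1,w,tr
    return min(m[1:]),w,tr
if __name__=='__main__':
    rng=np.random.default_rng(0);W=[]
    for i in range(600):
        n=rng.integers(1,3);W.append([(rng.uniform(.36,.6),rng.uniform(-.35,.3),rng.uniform(.26,.42),rng.choice([0.,.8,-.8,rng.uniform(-1.2,1.2)]),rng.choice([0,0,T,-.3])) for _ in range(n)])
    W.append([(.55,.1,.28,.02,0)])
    with mp.Pool() as p: r=p.map(run,W,chunksize=4)
    r.sort(key=lambda a:-a[0])
    for a in r[:5]: print(round(a[0],3),[np.round(x,2).tolist() for x in a[1]])
    print(np.round(r[0][2],2))
    one=[a for a in r if len(a[1])==1][:3]
    for a in one: print(round(a[0],3),np.round(a[1],2).tolist())
E
nproc; OMP_NUM_THREADS=1 timeout 500 python3 search.py
```

```text
4
0.159 [[0.45, -0.17, 0.31, 0.0, 0.44], [0.55, -0.25, 0.33, 0.8, 0.0]]
0.088 [[0.36, -0.29, 0.28, 0.0, 0.44], [0.51, -0.32, 0.33, -0.8, 0.0]]
0.069 [[0.45, -0.07, 0.31, 0.8, 0.44], [0.48, -0.13, 0.27, 0.0, 0.0]]
0.002 [[0.43, 0.12, 0.37, 1.02, 0.44], [0.45, -0.32, 0.37, -1.17, 0.0]]
0.0 [[0.41, -0.3, 0.36, 0.41, 0.44], [0.58, -0.25, 0.29, 0.8, 0.0]]
[[ 1.41 -0.46 -0.72  2.02 -0.63  1.18 -0.73]
 [ 0.99  0.54 -1.05  1.15  0.47  1.69 -0.71]
 [ 1.17 -0.29 -1.27  1.96 -0.3   0.84 -1.55]
 [ 0.18  0.34 -0.5   1.95  0.55  0.52 -2.25]
 [ 0.31  0.09 -0.61  1.98  0.26  0.68 -2.01]
 [ 0.06  0.35 -0.71  1.62  0.24  1.25 -2.26]
 [-0.06  0.47 -0.7   1.58  0.31  1.21 -2.38]
 [-0.1   0.57 -0.65  1.69  0.4   1.02 -2.44]]
-1 [[0.52, 0.07, 0.36, 0.0, 0.0]]
-1 [[0.39, 0.06, 0.41, 0.8, -0.3]]
-1 [[0.46, 0.05, 0.42, 0.8, 0.0]]
```

```bash
cat >> h.py <<'E'
def plan(P,M,n):
    s=get_obs();p0=np.array(s['position']);A0=R.from_quat(s['ee_rot']).as_matrix();rv=R.from_matrix(M@A0.T).as_rotvec()
    A=A0;p=p0
    print('avg deg/row',np.degrees(np.linalg.norm(rv))/n)
    for i in range(1,n+1):
        An=R.from_rotvec(rv*i/n).as_matrix()@A0;pn=p0+(np.array(P)-p0)*i/n
        print(np.round(1000*A.T@(pn-p),0).tolist(),np.round(np.degrees(R.from_matrix(A.T@An).as_rotvec()),1).tolist());A,p=An,pn
E
python3 - <<'E'
from h import *
st();plan([.45,-.17,.31],Rt(0,np.radians(25.2)),10)
E
```

```text
21.4667 pos [0.4871 0.0335 0.2776] 
R [[0.998, 0.019, 0.061], [0.019, -1.0, 0.008], [0.061, -0.007, -0.998]] F [ 0.49 -0.76  0.54] T [ 0.01  0.05 -0.01] g 0.998129931824071 0.0 
q [ 1.722 -0.491 -1.438  1.715 -0.515  1.451 -1.212]
avg deg/row 2.1756991692177805
[-4.0, 20.0, -4.0] [-0.1, 2.2, 0.1]
[-4.0, 20.0, -4.0] [-0.1, 2.2, 0.1]
[-4.0, 20.0, -4.0] [-0.1, 2.2, 0.1]
[-3.0, 20.0, -4.0] [-0.1, 2.2, 0.1]
[-3.0, 20.0, -4.0] [-0.1, 2.2, 0.1]
[-3.0, 20.0, -4.0] [-0.1, 2.2, 0.1]
[-3.0, 20.0, -4.0] [-0.1, 2.2, 0.1]
[-3.0, 20.0, -4.0] [-0.1, 2.2, 0.1]
[-2.0, 20.0, -4.0] [-0.1, 2.2, 0.1]
[-2.0, 20.0, -4.0] [-0.1, 2.2, 0.1]
```

Emit:
{"method": "apply_moves", "body": {"rows": [{"x":-4,"y":20,"z":-4,"ax":-0.1,"ay":2.2,"az":0.1,"gripper":0},{"x":-4,"y":20,"z":-4,"ax":-0.1,"ay":2.2,"az":0.1,"gripper":0},{"x":-4,"y":20,"z":-4,"ax":-0.1,"ay":2.2,"az":0.1,"gripper":0},{"x":-3,"y":20,"z":-4,"ax":-0.1,"ay":2.2,"az":0.1,"gripper":0},{"x":-3,"y":20,"z":-4,"ax":-0.1,"ay":2.2,"az":0.1,"gripper":0}]}}

```text
clock: 21.88
position: [0.4665, -0.0667, 0.2906]
ee_rot: [0.992, 0.005, 0.125, -0.001]
ft_force: [0.4, -0.0, 0.3]
grip_width: 0.996
grasp_force: 0.0
```

Emit:
{"method": "apply_moves", "body": {"rows": [{"x":-3,"y":20,"z":-4,"ax":-0.1,"ay":2.2,"az":0.1,"gripper":0},{"x":-3,"y":20,"z":-4,"ax":-0.1,"ay":2.2,"az":0.1,"gripper":0},{"x":-3,"y":20,"z":-4,"ax":-0.1,"ay":2.2,"az":0.1,"gripper":0},{"x":-2,"y":20,"z":-4,"ax":-0.1,"ay":2.2,"az":0.1,"gripper":0},{"x":-2,"y":20,"z":-4,"ax":-0.1,"ay":2.2,"az":0.1,"gripper":0}]}}

```text
clock: 22.3
position: [0.4483, -0.1668, 0.3055]
ee_rot: [0.976, 0.0, 0.219, 0.002]
ft_force: [-0.3, 0.3, 0.2]
grip_width: 1.0
grasp_force: 0.0
```

Run:
```python
from h import *
st();plan([.55,-.25,.33],Rt(.8,0),10)
```

```text
22.3 pos [ 0.4483 -0.1668  0.3055] 
R [[0.904, -0.001, 0.428], [0.001, -1.0, -0.004], [0.428, 0.004, -0.904]] F [-0.32  0.32  0.18] T [ 0.    0.38 -0.04] g 1.0002721755162 0.0 
q [ 1.455 -0.439 -0.776  1.988 -0.625  1.166 -0.733]
avg deg/row 5.202950541793592
[10.0, 8.0, 2.0] [1.0, -2.4, -4.5]
[10.0, 9.0, 2.0] [1.0, -2.4, -4.5]
[9.0, 10.0, 1.0] [1.0, -2.4, -4.5]
[8.0, 11.0, 1.0] [1.0, -2.4, -4.5]
[7.0, 11.0, -0.0] [1.0, -2.4, -4.5]
[6.0, 12.0, -1.0] [1.0, -2.4, -4.5]
[5.0, 12.0, -1.0] [1.0, -2.4, -4.5]
[4.0, 13.0, -1.0] [1.0, -2.4, -4.5]
[3.0, 13.0, -2.0] [1.0, -2.4, -4.5]
[2.0, 13.0, -2.0] [1.0, -2.4, -4.5]
```

Joints follow the model (predicted 1.41, -0.46, -0.72).

Emit:
{"method": "apply_moves", "body": {"rows": [{"x":10,"y":8,"z":2,"ax":1,"ay":-2.4,"az":-4.5,"gripper":0},{"x":10,"y":9,"z":2,"ax":1,"ay":-2.4,"az":-4.5,"gripper":0},{"x":9,"y":10,"z":1,"ax":1,"ay":-2.4,"az":-4.5,"gripper":0},{"x":8,"y":11,"z":1,"ax":1,"ay":-2.4,"az":-4.5,"gripper":0},{"x":7,"y":11,"z":0,"ax":1,"ay":-2.4,"az":-4.5,"gripper":0}]}}

```text
clock: 22.72
position: [0.5001, -0.2089, 0.3174]
ee_rot: [0.973, 0.2, 0.111, 0.003]
ft_force: [-0.3, 1.2, 1.0]
grip_width: 0.996
grasp_force: 0.0
```

Emit:
{"method": "apply_moves", "body": {"rows": [{"x":6,"y":12,"z":-1,"ax":1,"ay":-2.4,"az":-4.5,"gripper":0},{"x":5,"y":12,"z":-1,"ax":1,"ay":-2.4,"az":-4.5,"gripper":0},{"x":4,"y":13,"z":-1,"ax":1,"ay":-2.4,"az":-4.5,"gripper":0},{"x":3,"y":13,"z":-2,"ax":1,"ay":-2.4,"az":-4.5,"gripper":0},{"x":2,"y":13,"z":-2,"ax":1,"ay":-2.4,"az":-4.5,"gripper":0}]}}

```text
clock: 23.13
position: [0.5498, -0.252, 0.3278]
ee_rot: [0.921, 0.389, -0.003, 0.002]
ft_force: [-0.5, -0.1, 0.5]
grip_width: 1.0
grasp_force: 0.0
```

Run:
```python
from h import *
s=st();T=np.radians(25.2)
M=Rt(.02,T);P=np.array([.63,.0988,.0458])
import search
q,e=search.go(s['joint_pos'],P-.2*M[:,2],M,14);print(np.round(q,2),e)
q,e=search.go(q,P,M,14);print(np.round(q,2),e)
plan(P-.2*M[:,2],M,15)
```

```text
23.1333 pos [ 0.5498 -0.252   0.3278] 
R [[0.697, 0.717, -0.005], [0.717, -0.697, -0.006], [-0.008, 0.001, -1.0]] F [-0.48 -0.11  0.49] T [0.   0.02 0.01] g 1.000130685259328 0.0 
q [ 1.11   0.444 -1.085  1.287  0.397  1.635 -0.678]
[ 1.22 -0.34 -1.28  1.96 -0.37  0.86 -1.49] 0.0014876929812309527
[ 1.41 -0.5  -1.44  2.3  -0.8   0.56 -1.03] 0.7761950736603651
avg deg/row 3.411001938093171
[17.0, -16.0, 7.0] [-0.6, 1.6, 2.9]
[15.0, -17.0, 7.0] [-0.6, 1.6, 2.9]
[14.0, -18.0, 7.0] [-0.6, 1.6, 2.9]
[13.0, -19.0, 7.0] [-0.6, 1.6, 2.9]
[12.0, -20.0, 7.0] [-0.6, 1.6, 2.9]
[11.0, -20.0, 8.0] [-0.6, 1.6, 2.9]
[9.0, -21.0, 8.0] [-0.6, 1.6, 2.9]
[8.0, -22.0, 8.0] [-0.6, 1.6, 2.9]
[7.0, -22.0, 8.0] [-0.6, 1.6, 2.9]
[6.0, -22.0, 7.0] [-0.6, 1.6, 2.9]
[4.0, -23.0, 7.0] [-0.6, 1.6, 2.9]
[3.0, -23.0, 7.0] [-0.6, 1.6, 2.9]
[1.0, -23.0, 7.0] [-0.6, 1.6, 2.9]
[0.0, -23.0, 7.0] [-0.6, 1.6, 2.9]
[-1.0, -23.0, 6.0] [-0.6, 1.6, 2.9]
```

```bash
cat > search2.py <<'E'
import search; from search import *
search.qc=[1.11,.444,-1.085,1.287,.397,1.635,-.678]
def mg(q): return min((q-lo).min(),(hi-q).min())
def run2(w):
    q=np.array(search.qc);m=[9];tr=[]
    for x,y,z,ya,ti in w:
        q,e=go(q,(x,y,z),Rt(ya,ti),10);m.append(mg(q));tr.append(q)
        if e>.02 or m[-1]<.06:return -1,w,tr
    for P,M in((gP-.13*gM[:,2],gM),(gP,gM),(gP-.12*gM[:,2],gM),((.48,.25,.17),Rt(.01)),(nP+[0,0,.11],Rt(.01)),(nP,Rt(.01))):
        q,e=go(q,P,M,10);m.append(mg(q));tr.append(q)
        if e>.02 or m[-1]<.06:return -1,w,tr
    return min(m),w,tr
if __name__=='__main__':
    rng=np.random.default_rng(1);W=[]
    for i in range(900):
        n=rng.integers(1,4);W.append([(rng.uniform(.36,.62),rng.uniform(-.45,.25),rng.uniform(.26,.48),rng.uniform(-1.2,1.2) if rng.random()<.6 else 0.,rng.choice([0,0,T,-.4])) for _ in range(n)])
    with mp.Pool() as p: r=p.map(run2,W,chunksize=4)
    r.sort(key=lambda a:-a[0])
    for a in r[:6]: print(round(a[0],3),[np.round(x,2).tolist() for x in a[1]],np.round(a[2][len(a[1])],1).tolist())
    print(np.round(r[0][2],2))
E
time OMP_NUM_THREADS=1 timeout 560 python3 search2.py
```

```text
0.065 [[0.44, -0.33, 0.38, -0.85, 0.0], [0.57, 0.15, 0.33, 0.96, 0.44], [0.56, -0.1, 0.27, 0.78, -0.4]] [0.6, 0.1, -0.9, 2.0, 0.3, 0.7, -2.0]Traceback (most recent call last):
  File "search2.py", line 19, in <module>
    for a in r[:6]: print(round(a[0],3),[np.round(x,2).tolist() for x in a[1]],np.round(a[2][len(a[1])],1).tolist())
                                                                                        ~~~~^^^^^^^^^^^
IndexError: list index out of range

real	0m48.791s
user	3m10.972s
sys	0m0.147s
```

```bash
cat > nullc.py <<'E'
from search import *
def fam(P,M,q):
    out=[]
    for sgn in(1,-1):
        x=np.array(q,float);prev=None
        for i in range(120):
            Jm,p,A=J(x);v=np.linalg.svd(Jm)[2][-1]
            if prev is None: v=v*np.sign(v[2])*sgn
            elif v@prev<0:v=-v
            prev=v;x=x+.04*v
            for _ in range(3):
                Jm,p,A=J(x);e=np.r_[np.array(P)-p,R.from_matrix(M@A.T).as_rotvec()];x=x+np.linalg.pinv(Jm)@e
            m=min((x-lo).min(),(hi-x).min())
            if i%8==0:out.append((x[2],m,x.copy()))
    for a in sorted(out,key=lambda a:a[0]):
        if a[1]>-.1:print(round(a[1],2),np.round(a[2],2).tolist())
E
python3 - <<'E'
from nullc import *
q,e=go([.559,.314,-.712,2.015,.508,.49,-2.035],gP,gM);print('bay',e);fam(gP,gM,q)
q,e=go(q,gP-.12*gM[:,2],gM);print('lift',e);fam(gP-.12*gM[:,2],gM,q)
q,e=go(q,(.48,.25,.17),Rt(.01));q,e=go(q,nP,Rt(.01));print('nest',e);fam(nP,Rt(.01),q)
E
```

```text
bay 9.410503898316309e-06
-0.05 [0.71, 0.64, -1.21, 1.96, 1.14, 0.78, -2.65]
0.05 [0.6, 0.52, -1.04, 1.96, 0.98, 0.67, -2.55]
0.15 [0.47, 0.43, -0.86, 1.96, 0.82, 0.6, -2.45]
0.26 [0.31, 0.37, -0.66, 1.95, 0.67, 0.55, -2.34]
0.29 [0.27, 0.36, -0.61, 1.95, 0.63, 0.54, -2.31]
0.4 [0.1, 0.33, -0.41, 1.95, 0.49, 0.5, -2.2]
0.42 [-0.07, 0.31, -0.21, 1.95, 0.36, 0.48, -2.09]
0.41 [-0.24, 0.31, -0.01, 1.95, 0.22, 0.47, -1.98]
0.4 [-0.42, 0.31, 0.19, 1.95, 0.08, 0.46, -1.86]
0.4 [-0.58, 0.33, 0.39, 1.95, -0.06, 0.46, -1.74]
0.41 [-0.74, 0.36, 0.58, 1.95, -0.22, 0.47, -1.61]
0.43 [-0.89, 0.4, 0.75, 1.95, -0.39, 0.49, -1.48]
0.42 [-1.01, 0.46, 0.92, 1.95, -0.57, 0.52, -1.33]
0.26 [-1.12, 0.54, 1.08, 1.95, -0.76, 0.57, -1.19]
0.11 [-1.21, 0.65, 1.23, 1.96, -0.95, 0.66, -1.06]
-0.02 [-1.27, 0.79, 1.36, 1.96, -1.14, 0.77, -0.95]
lift 4.0754104131699035e-05
-0.07 [1.02, 0.46, -1.54, 1.99, 0.86, 0.87, -2.47]
0.04 [0.98, 0.31, -1.43, 1.99, 0.67, 0.78, -2.33]
0.21 [0.88, 0.2, -1.26, 1.98, 0.5, 0.72, -2.2]
0.42 [0.71, 0.14, -1.05, 1.98, 0.38, 0.7, -2.1]
0.44 [0.51, 0.1, -0.82, 1.98, 0.31, 0.69, -2.05]
[... 527 characters left out ...]
.98, -0.37, 0.7, -1.49]
nest 2.478110979926445e-05
-0.02 [0.12, 0.71, -0.98, 1.69, 0.65, 1.1, -2.62]
0.09 [-0.0, 0.62, -0.79, 1.69, 0.5, 1.04, -2.51]
0.11 [-0.04, 0.6, -0.74, 1.69, 0.46, 1.03, -2.49]
0.22 [-0.19, 0.54, -0.53, 1.68, 0.31, 1.0, -2.38]
0.32 [-0.35, 0.51, -0.31, 1.68, 0.18, 0.98, -2.28]
0.41 [-0.52, 0.49, -0.09, 1.68, 0.05, 0.97, -2.19]
0.51 [-0.69, 0.49, 0.13, 1.68, -0.07, 0.97, -2.09]
0.6 [-0.86, 0.51, 0.35, 1.68, -0.2, 0.98, -2.0]
0.7 [-1.02, 0.55, 0.56, 1.68, -0.34, 1.0, -1.9]
0.57 [-1.16, 0.61, 0.77, 1.69, -0.48, 1.04, -1.79]
0.37 [-1.29, 0.7, 0.97, 1.69, -0.64, 1.1, -1.69]
0.19 [-1.38, 0.82, 1.15, 1.69, -0.81, 1.18, -1.58]
0.03 [-1.45, 0.97, 1.31, 1.69, -0.98, 1.29, -1.48]
```

```bash
cat > s3.py <<'E'
import search; from search import *
q0=np.array([1.11,.444,-1.085,1.287,.397,1.635,-.678])
def mg(q): return min((q-lo).min(),(hi-q).min())
H=((.50,-.2,.25),Rt(.25))
def run3(w):
    q=q0;tr=[]
    for P,M in [((x,y,z),Rt(a,t)) for x,y,z,a,t in w]+[H]:
        q,e=go(q,P,M,10);tr.append(q)
        if e>.02 or mg(q)<.05:return -9,w,tr
    return q[2],w,tr
if __name__=='__main__':
    rng=np.random.default_rng(2);W=[[]]
    for i in range(1500):
        n=rng.integers(1,4);W.append([(rng.uniform(.3,.65),rng.uniform(-.5,.15),rng.uniform(.25,.5),rng.uniform(-1.3,1.5),rng.choice([0,T,-.4,.7])) for _ in range(n)])
    with mp.Pool() as p: r=p.map(run3,W,chunksize=4)
    print('direct',r[0][0],np.round(r[0][2],2).tolist())
    r.sort(key=lambda a:-a[0])
    for a in r[:8]: print(round(a[0],3),[np.round(x,2).tolist() for x in a[1]],np.round(a[2][-1],2).tolist())
    o=[a for a in r if len(a[1])<=1][:4]
    for a in o: print(round(a[0],3),[np.round(x,2).tolist() for x in a[1]],np.round(a[2][-1],2).tolist())
E
OMP_NUM_THREADS=1 timeout 560 python3 s3.py
```

```text
direct -1.0139403655395016 [[1.13, 0.3, -1.01, 1.58, 0.26, 1.41, -1.23]]
0.36 [[0.61, -0.14, 0.27, 0.21, 0.7]] [-0.0, 0.2, 0.36, 1.57, -0.07, 1.38, -0.96]
-0.587 [[0.36, 0.03, 0.46, -0.41, 0.0], [0.45, -0.17, 0.48, 1.26, 0.44]] [0.8, 0.22, -0.59, 1.57, 0.12, 1.39, -1.11]
-0.588 [[0.64, 0.12, 0.37, 0.14, 0.7], [0.54, -0.28, 0.48, 0.83, 0.7], [0.48, 0.07, 0.39, 1.43, 0.0]] [0.81, 0.22, -0.59, 1.57, 0.12, 1.39, -1.11]
-0.643 [[0.58, -0.33, 0.38, -0.71, 0.7], [0.45, -0.03, 0.26, 0.93, 0.44]] [0.85, 0.22, -0.64, 1.57, 0.14, 1.39, -1.13]
-0.664 [[0.65, -0.08, 0.35, -0.05, 0.7], [0.46, -0.21, 0.29, 0.87, 0.7]] [0.87, 0.23, -0.66, 1.57, 0.14, 1.39, -1.13]
-0.686 [[0.46, -0.34, 0.45, -0.16, 0.0], [0.53, 0.02, 0.44, 0.62, 0.7], [0.6, -0.05, 0.29, 1.29, 0.7]] [0.89, 0.23, -0.69, 1.57, 0.15, 1.39, -1.14]
-0.687 [[0.63, -0.19, 0.37, -0.39, 0.7], [0.36, -0.49, 0.5, 0.31, 0.44]] [0.89, 0.23, -0.69, 1.57, 0.15, 1.39, -1.14]
-0.693 [[0.4, -0.12, 0.46, -0.9, 0.0], [0.36, -0.36, 0.37, -0.19, 0.44]] [0.89, 0.23, -0.69, 1.57, 0.15, 1.39, -1.14]
0.36 [[0.61, -0.14, 0.27, 0.21, 0.7]] [-0.0, 0.2, 0.36, 1.57, -0.07, 1.38, -0.96]
-0.936 [[0.48, 0.09, 0.29, -0.68, -0.4]] [1.07, 0.28, -0.94, 1.57, 0.23, 1.4, -1.2]
-0.937 [[0.42, 0.03, 0.34, -0.73, -0.4]] [1.08, 0.28, -0.94, 1.57, 0.23, 1.4, -1.2]
-0.947 [[0.5, 0.09, 0.31, -0.14, -0.4]] [1.08, 0.28, -0.95, 1.57, 0.23, 1.4, -1.21]
```

```bash
cat > s4.py <<'E'
import search; from search import *
from s3 import q0,mg,H
L=[((.36,.03,.46),Rt(-.41)),((.45,-.17,.48),Rt(1.26,T))]
def follow(q,S,n=10,lim=.05):
    tr=[];q=np.array(q)
    for P,M in S:
        q,e=go(q,P,M,n);tr.append(q)
        if e>.02 or mg(q)<lim:return None,tr
    return q,tr
END=[(gP-.13*gM[:,2],gM),(gP,gM),(gP-.12*gM[:,2],gM),((.48,.25,.17),Rt(.01)),(nP+[0,0,.11],Rt(.01)),(nP,Rt(.01))]
def run4(a):
    q,w=a;q,tr=follow(q,[((x,y,z),Rt(a,t)) for x,y,z,a,t in w]+END)
    return (-1 if q is None else min(map(mg,tr))),w,tr
if __name__=='__main__':
    rng=np.random.default_rng(3)
    for S in (L,L+L,L+L+L):
        q,tr=follow(q0,S); print(len(S)//2,np.round(tr[-1],2))
        if q is None: break
        W=[(q,[])]+[(q,[(rng.uniform(.42,.62),rng.uniform(-.3,.2),rng.uniform(.24,.42),rng.uniform(-1,1.3),rng.choice([0,0,-.4,T])) for _ in range(rng.integers(1,3))]) for i in range(250)]
        with mp.Pool() as p: r=p.map(run4,W,chunksize=4)
        print('direct',r[0][0]); r.sort(key=lambda a:-a[0])
        for a in r[:3]: print(round(a[0],3),[np.round(x,2).tolist() for x in a[1]],np.round(a[2][len(a[1]):],2).tolist() if a[0]>0 else '')
E
OMP_NUM_THREADS=1 timeout 560 python3 s4.py
```

```text
1 [ 1.05  0.17 -0.59  1.19 -0.36  1.86  0.06]
direct -1
0.178 [[0.59, -0.06, 0.34, 0.85, 0.0], [0.61, 0.13, 0.28, 0.45, 0.0]] [[0.26, 0.06, -0.55, 1.98, 0.23, 0.69, -1.98], [0.14, 0.34, -0.46, 1.95, 0.52, 0.51, -2.22], [0.26, 0.08, -0.56, 1.98, 0.25, 0.68, -2.0], [0.03, 0.34, -0.67, 1.62, 0.22, 1.25, -2.24], [-0.09, 0.46, -0.66, 1.58, 0.29, 1.21, -2.37], [-0.13, 0.56, -0.61, 1.69, 0.37, 1.01, -2.42]]
0.175 [[0.58, -0.28, 0.26, 0.15, 0.0], [0.56, -0.01, 0.25, -0.37, 0.0]] [[0.26, 0.06, -0.56, 1.98, 0.23, 0.69, -1.98], [0.15, 0.34, -0.46, 1.95, 0.53, 0.51, -2.23], [0.27, 0.08, -0.57, 1.98, 0.25, 0.68, -2.0], [0.03, 0.34, -0.67, 1.62, 0.22, 1.25, -2.24], [-0.09, 0.46, -0.66, 1.58, 0.3, 1.21, -2.37], [-0.12, 0.57, -0.62, 1.69, 0.37, 1.01, -2.43]]
0.166 [[0.57, -0.28, 0.36, 0.4, 0.0], [0.49, -0.24, 0.36, -0.89, 0.0]] [[0.28, 0.06, -0.58, 1.98, 0.23, 0.69, -1.99], [0.16, 0.34, -0.48, 1.95, 0.54, 0.51, -2.24], [0.29, 0.09, -0.59, 1.98, 0.26, 0.68, -2.01], [0.05, 0.35, -0.7, 1.62, 0.23, 1.25, -2.25], [-0.07, 0.46, -0.68, 1.58, 0.31, 1.21, -2.38], [-0.11, 0.57, -0.63, 1.69, 0.39, 1.01, -2.43]
[... 1455 characters left out ...]
.4]]
0.193 [[0.57, -0.18, 0.27, 0.99, 0.44], [0.57, -0.08, 0.36, 0.18, 0.0]] [[0.22, 0.06, -0.51, 1.98, 0.22, 0.69, -1.98], [0.11, 0.33, -0.42, 1.95, 0.5, 0.51, -2.2], [0.23, 0.08, -0.52, 1.98, 0.25, 0.68, -2.0], [0.0, 0.34, -0.63, 1.62, 0.21, 1.25, -2.23], [-0.12, 0.45, -0.62, 1.58, 0.28, 1.2, -2.35], [-0.15, 0.56, -0.58, 1.68, 0.35, 1.01, -2.41]]
0.192 [[0.57, -0.27, 0.24, 0.36, 0.0], [0.59, -0.18, 0.36, -0.83, 0.44]] [[0.18, 0.06, -0.47, 1.98, 0.22, 0.69, -1.97], [0.08, 0.33, -0.39, 1.95, 0.48, 0.5, -2.19], [0.18, 0.08, -0.48, 1.98, 0.24, 0.68, -1.99], [-0.03, 0.33, -0.59, 1.62, 0.19, 1.25, -2.22], [-0.14, 0.44, -0.59, 1.58, 0.26, 1.2, -2.34], [-0.17, 0.55, -0.55, 1.68, 0.33, 1.0, -2.39]]
```

Run:
```python
from h import *
T=np.radians(25.2);s=get_obs();p=np.array(s['position']);A=R.from_quat(s['ee_rot']).as_matrix()
for P,M,n in(((.36,.03,.46),Rt(-.41),12),((.45,-.17,.48),Rt(1.26,T),18),((.58,-.28,.26),Rt(.15),15),((.56,-.01,.25),Rt(-.37),10)):
    p0,A0=p,A;rv=R.from_matrix(M@A0.T).as_rotvec();print('seg')
    for i in range(1,n+1):
        An=R.from_rotvec(rv*i/n).as_matrix()@A0;pn=p0+(np.array(P)-p0)*i/n
        print(*[int(v) for v in np.round(1000*A.T@(pn-p))],*np.round(np.degrees(R.from_matrix(A.T@An).as_rotvec()),1) if i==1 else '');A,p=An,pn
```

```text
seg
6 -28 -11 0.0 0.0 5.8
3 -28 -11
0 -28 -11
-3 -28 -11
-6 -28 -11
-8 -27 -11
-11 -26 -11
-14 -25 -11
-16 -23 -11
-18 -22 -11
-20 -20 -11
-22 -18 -11
seg
9 8 -1 1.2 1.1 -5.2
8 9 -1
7 10 -1
7 10 -1
6 11 -1
5 11 -1
4 12 -2
3 12 -2
2 12 -2
0 12 -2
-1 12 -2
-2 12 -3
-3 12 -3
-4 11 -3
-5 11 -4
-5 10 -4
-6 10 -4
-7 9 -5
seg
-10 10 11 -0.9 -1.5 4.2
-9 11 12
-8 11 12
-7 12 13
-6 12 13
-4 12 13
-3 12 14
-2 12 14
-1 12 14
1 12 14
2 11 14
3 11 15
4 11 15
5 10 15
6 9 15
seg
2 -27 1 0.0 0.0 3.0
1 -27 1
-1 -27 1
-2 -27 1
-4 -27 1
-5 -27 1
-6 -26 1
-8 -26 1
-9 -26 1
-10 -25 1
```

Emit:
{"method": "apply_moves", "body": {"rows": [{"x":6,"y":-28,"z":-11,"ax":0,"ay":0,"az":5.8,"gripper":0},{"x":3,"y":-28,"z":-11,"ax":0,"ay":0,"az":5.8,"gripper":0},{"x":0,"y":-28,"z":-11,"ax":0,"ay":0,"az":5.8,"gripper":0},{"x":-3,"y":-28,"z":-11,"ax":0,"ay":0,"az":5.8,"gripper":0},{"x":-6,"y":-28,"z":-11,"ax":0,"ay":0,"az":5.8,"gripper":0}]}}

```text
clock: 23.55
position: [0.4695, -0.1321, 0.3833]
ee_rot: [0.99, 0.143, -0.001, 0.002]
ft_force: [-0.4, -0.2, 1.0]
grip_width: 1.0
grasp_force: 0.0
```

Emit:
{"method": "apply_moves", "body": {"rows": [{"x":-8,"y":-27,"z":-11,"ax":0,"ay":0,"az":5.8,"gripper":0},{"x":-11,"y":-26,"z":-11,"ax":0,"ay":0,"az":5.8,"gripper":0},{"x":-14,"y":-25,"z":-11,"ax":0,"ay":0,"az":5.8,"gripper":0},{"x":-16,"y":-23,"z":-11,"ax":0,"ay":0,"az":5.8,"gripper":0},{"x":-18,"y":-22,"z":-11,"ax":0,"ay":0,"az":5.8,"gripper":0}]}}

```text
clock: 23.97
position: [0.3908, -0.0139, 0.4384]
ee_rot: [0.994, -0.11, -0.0, 0.003]
ft_force: [-1.1, -0.1, 1.8]
grip_width: 1.003
grasp_force: 0.0
```

Emit:
{"method": "apply_moves", "body": {"rows": [{"x":-20,"y":-20,"z":-11,"ax":0,"ay":0,"az":5.8,"gripper":0},{"x":-22,"y":-18,"z":-11,"ax":0,"ay":0,"az":5.8,"gripper":0},{"x":9,"y":8,"z":-1,"ax":1.2,"ay":1.1,"az":-5.2,"gripper":0},{"x":8,"y":9,"z":-1,"ax":1.2,"ay":1.1,"az":-5.2,"gripper":0},{"x":7,"y":10,"z":-1,"ax":1.2,"ay":1.1,"az":-5.2,"gripper":0}]}}

```text
clock: 24.38
position: [0.3752, -0.0007, 0.4633]
ee_rot: [0.997, -0.07, 0.035, -0.021]
ft_force: [-0.8, -0.6, 0.7]
grip_width: 0.999
grasp_force: 0.0
```

Emit:
{"method": "apply_moves", "body": {"rows": [{"x":7,"y":10,"z":-1,"ax":1.2,"ay":1.1,"az":-5.2,"gripper":0},{"x":6,"y":11,"z":-1,"ax":1.2,"ay":1.1,"az":-5.2,"gripper":0},{"x":5,"y":11,"z":-1,"ax":1.2,"ay":1.1,"az":-5.2,"gripper":0},{"x":4,"y":12,"z":-2,"ax":1.2,"ay":1.1,"az":-5.2,"gripper":0},{"x":3,"y":12,"z":-2,"ax":1.2,"ay":1.1,"az":-5.2,"gripper":0}]}}

```text
clock: 24.8
position: [0.4019, -0.0572, 0.4682]
ee_rot: [0.982, 0.157, 0.09, -0.062]
ft_force: [0.3, 0.4, 0.4]
grip_width: 1.001
grasp_force: 0.0
```

Emit:
{"method": "apply_moves", "body": {"rows": [{"x":2,"y":12,"z":-2,"ax":1.2,"ay":1.1,"az":-5.2,"gripper":0},{"x":0,"y":12,"z":-2,"ax":1.2,"ay":1.1,"az":-5.2,"gripper":0},{"x":-1,"y":12,"z":-2,"ax":1.2,"ay":1.1,"az":-5.2,"gripper":0},{"x":-2,"y":12,"z":-3,"ax":1.2,"ay":1.1,"az":-5.2,"gripper":0},{"x":-3,"y":12,"z":-3,"ax":1.2,"ay":1.1,"az":-5.2,"gripper":0}]}}

```text
clock: 25.22
position: [0.4258, -0.1143, 0.4728]
ee_rot: [0.911, 0.374, 0.139, -0.098]
ft_force: [0.8, 0.6, 0.5]
grip_width: 1.002
grasp_force: 0.0
```

Emit:
{"method": "apply_moves", "body": {"rows": [{"x":-4,"y":11,"z":-3,"ax":1.2,"ay":1.1,"az":-5.2,"gripper":0},{"x":-5,"y":11,"z":-4,"ax":1.2,"ay":1.1,"az":-5.2,"gripper":0},{"x":-5,"y":10,"z":-4,"ax":1.2,"ay":1.1,"az":-5.2,"gripper":0},{"x":-6,"y":10,"z":-4,"ax":1.2,"ay":1.1,"az":-5.2,"gripper":0},{"x":-7,"y":9,"z":-5,"ax":1.2,"ay":1.1,"az":-5.2,"gripper":0}]}}

```text
clock: 25.63
position: [0.4502, -0.1705, 0.4782]
ee_rot: [0.79, 0.571, 0.181, -0.13]
ft_force: [-0.2, 0.2, 0.1]
grip_width: 1.0
grasp_force: 0.0
```

Run:
```python
from h import *
import s4
s=st()
q,tr=s4.follow(s['joint_pos'],[((.58,-.28,.26),Rt(.15)),((.56,-.01,.25),Rt(-.37))]+s4.END); print(np.round(tr,2))
```

```text
25.6333 pos [ 0.4502 -0.1705  0.4782] 
R [[0.282, 0.949, 0.139], [0.855, -0.314, 0.412], [0.435, 0.002, -0.901]] F [-0.2   0.22  0.06] T [-0.41  0.12 -0.  ] g 0.9998405844265081 0.0 
q [ 1.044  0.093 -0.509  1.293 -0.41   1.843  0.12 ]
[[ 0.65  0.48 -0.4   1.19  0.18  1.5  -1.15]
 [ 0.31  0.3  -0.44  1.47  0.13  1.41 -2.08]
 [ 0.24  0.06 -0.54  1.98  0.23  0.69 -1.98]
 [ 0.13  0.33 -0.45  1.95  0.52  0.51 -2.22]
 [ 0.25  0.08 -0.55  1.98  0.25  0.68 -2.  ]
 [ 0.02  0.34 -0.66  1.62  0.22  1.25 -2.24]
 [-0.1   0.45 -0.65  1.58  0.29  1.2  -2.36]
 [-0.13  0.56 -0.6   1.68  0.36  1.01 -2.42]]
```

Elbow unwound as planned. Continuing with the next two segments.

Emit:
{"method": "apply_moves", "body": {"rows": [{"x":-10,"y":10,"z":11,"ax":-0.9,"ay":-1.5,"az":4.2,"gripper":0},{"x":-9,"y":11,"z":12,"ax":-0.9,"ay":-1.5,"az":4.2,"gripper":0},{"x":-8,"y":11,"z":12,"ax":-0.9,"ay":-1.5,"az":4.2,"gripper":0},{"x":-7,"y":12,"z":13,"ax":-0.9,"ay":-1.5,"az":4.2,"gripper":0},{"x":-6,"y":12,"z":13,"ax":-0.9,"ay":-1.5,"az":4.2,"gripper":0}]}}

```text
clock: 26.05
position: [0.4925, -0.2071, 0.404]
ee_rot: [0.897, 0.414, 0.124, -0.091]
ft_force: [-0.7, 0.0, -0.7]
grip_width: 1.004
grasp_force: 0.0
```

Emit:
{"method": "apply_moves", "body": {"rows": [{"x":-4,"y":12,"z":13,"ax":-0.9,"ay":-1.5,"az":4.2,"gripper":0},{"x":-3,"y":12,"z":14,"ax":-0.9,"ay":-1.5,"az":4.2,"gripper":0},{"x":-2,"y":12,"z":14,"ax":-0.9,"ay":-1.5,"az":4.2,"gripper":0},{"x":-1,"y":12,"z":14,"ax":-0.9,"ay":-1.5,"az":4.2,"gripper":0},{"x":1,"y":12,"z":14,"ax":-0.9,"ay":-1.5,"az":4.2,"gripper":0}]}}

```text
clock: 26.47
position: [0.5352, -0.2432, 0.3306]
ee_rot: [0.967, 0.244, 0.063, -0.05]
ft_force: [0.0, -0.1, -1.0]
grip_width: 1.0
grasp_force: 0.0
```

Emit:
{"method": "apply_moves", "body": {"rows": [{"x":2,"y":11,"z":14,"ax":-0.9,"ay":-1.5,"az":4.2,"gripper":0},{"x":3,"y":11,"z":15,"ax":-0.9,"ay":-1.5,"az":4.2,"gripper":0},{"x":4,"y":11,"z":15,"ax":-0.9,"ay":-1.5,"az":4.2,"gripper":0},{"x":5,"y":10,"z":15,"ax":-0.9,"ay":-1.5,"az":4.2,"gripper":0},{"x":6,"y":9,"z":15,"ax":-0.9,"ay":-1.5,"az":4.2,"gripper":0}]}}

```text
clock: 26.88
position: [0.577, -0.2793, 0.2557]
ee_rot: [0.998, 0.064, -0.001, -0.007]
ft_force: [-0.0, -0.1, -0.2]
grip_width: 1.002
grasp_force: 0.0
```

Emit:
{"method": "apply_moves", "body": {"rows": [{"x":2,"y":-27,"z":1,"ax":0,"ay":0,"az":3,"gripper":0},{"x":1,"y":-27,"z":1,"ax":0,"ay":0,"az":3,"gripper":0},{"x":-1,"y":-27,"z":1,"ax":0,"ay":0,"az":3,"gripper":0},{"x":-2,"y":-27,"z":1,"ax":0,"ay":0,"az":3,"gripper":0},{"x":-4,"y":-27,"z":1,"ax":0,"ay":0,"az":3,"gripper":0}]}}

```text
clock: 27.3
position: [0.5688, -0.1424, 0.2534]
ee_rot: [0.998, -0.066, -0.001, -0.007]
ft_force: [1.2, 0.9, 0.4]
grip_width: 1.003
grasp_force: 0.0
```

Emit:
{"method": "apply_moves", "body": {"rows": [{"x":-5,"y":-27,"z":1,"ax":0,"ay":0,"az":3,"gripper":0},{"x":-6,"y":-26,"z":1,"ax":0,"ay":0,"az":3,"gripper":0},{"x":-8,"y":-26,"z":1,"ax":0,"ay":0,"az":3,"gripper":0},{"x":-9,"y":-26,"z":1,"ax":0,"ay":0,"az":3,"gripper":0},{"x":-10,"y":-25,"z":1,"ax":0,"ay":0,"az":3,"gripper":0}]}}

```text
clock: 27.72
position: [0.562, -0.0066, 0.2507]
ee_rot: [0.981, -0.196, -0.002, -0.007]
ft_force: [0.3, 0.9, 0.2]
grip_width: 0.999
grasp_force: 0.0
```

Run:
```python
from h import *
import s4
s=st()
q,tr=s4.follow(s['joint_pos'],s4.END); print(np.round(tr,2))
T=np.radians(25.2);M=Rt(.02,T);P=np.array([.63,.0988,.0458])
plan(P-.13*M[:,2],M,10)
```

```text
27.7167 pos [ 0.562  -0.0066  0.2507] 
R [[0.923, -0.384, -0.001], [-0.384, -0.923, 0.015], [-0.007, -0.013, -1.0]] F [0.32 0.9  0.25] T [-0.03  0.01 -0.01] g 0.9991141491389005 0.0 
q [ 0.388  0.22  -0.522  1.559  0.096  1.392 -2.106]
[[ 0.31  0.07 -0.61  1.98  0.24  0.69 -1.99]
 [ 0.18  0.34 -0.5   1.95  0.56  0.52 -2.25]
 [ 0.32  0.09 -0.62  1.98  0.26  0.68 -2.01]
 [ 0.07  0.35 -0.72  1.62  0.24  1.25 -2.26]
 [-0.06  0.47 -0.71  1.58  0.32  1.21 -2.39]
 [-0.09  0.58 -0.65  1.69  0.4   1.02 -2.44]]
avg deg/row 3.4683332660238095
[-3.0, -10.0, 9.0] [0.4, 2.5, -2.4]
[-3.0, -10.0, 9.0] [0.4, 2.5, -2.4]
[-3.0, -10.0, 9.0] [0.4, 2.5, -2.4]
[-3.0, -10.0, 9.0] [0.4, 2.5, -2.4]
[-3.0, -10.0, 9.0] [0.4, 2.5, -2.4]
[-3.0, -10.0, 9.0] [0.4, 2.5, -2.4]
[-3.0, -10.0, 9.0] [0.4, 2.5, -2.4]
[-3.0, -10.0, 9.0] [0.4, 2.5, -2.4]
[-2.0, -10.0, 9.0] [0.4, 2.5, -2.4]
[-2.0, -10.0, 9.0] [0.4, 2.5, -2.4]
```

Emit:
{"method": "apply_moves", "body": {"rows": [{"x":-3,"y":-10,"z":9,"ax":0.4,"ay":2.5,"az":-2.4,"gripper":0},{"x":-3,"y":-10,"z":9,"ax":0.4,"ay":2.5,"az":-2.4,"gripper":0},{"x":-3,"y":-10,"z":9,"ax":0.4,"ay":2.5,"az":-2.4,"gripper":0},{"x":-3,"y":-10,"z":9,"ax":0.4,"ay":2.5,"az":-2.4,"gripper":0},{"x":-3,"y":-10,"z":9,"ax":0.4,"ay":2.5,"az":-2.4,"gripper":0}]}}

```text
clock: 28.13
position: [0.567, 0.045, 0.2057]
ee_rot: [0.99, -0.09, 0.11, -0.003]
ft_force: [0.5, 0.3, -0.4]
grip_width: 1.0
grasp_force: 0.0
```

Emit:
{"method": "apply_moves", "body": {"rows": [{"x":-3,"y":-10,"z":9,"ax":0.4,"ay":2.5,"az":-2.4,"gripper":0},{"x":-3,"y":-10,"z":9,"ax":0.4,"ay":2.5,"az":-2.4,"gripper":0},{"x":-3,"y":-10,"z":9,"ax":0.4,"ay":2.5,"az":-2.4,"gripper":0},{"x":-2,"y":-10,"z":9,"ax":0.4,"ay":2.5,"az":-2.4,"gripper":0},{"x":-2,"y":-10,"z":9,"ax":0.4,"ay":2.5,"az":-2.4,"gripper":0}]}}

```text
clock: 28.55
position: [0.5729, 0.0957, 0.16]
ee_rot: [0.976, 0.016, 0.218, 0.001]
ft_force: [0.2, 0.1, -0.2]
grip_width: 0.998
grasp_force: 0.0
```

Emit:
{"method": "apply_moves", "body": {"rows": [{"x":0,"y":0,"z":0,"ax":0,"ay":0,"az":0,"gripper":0},{"x":0,"y":0,"z":0,"ax":0,"ay":0,"az":0,"gripper":0}]}}

```text
clock: 28.72
position: [0.5723, 0.0949, 0.1601]
ee_rot: [0.976, 0.015, 0.216, 0.001]
ft_force: [-0.1, -0.4, 0.5]
grip_width: 0.999
grasp_force: 0.0
```

Run:
```python
from h import *
s=st()
T=np.radians(25.2);M=Rt(.02,T);P=np.array([.63,.0988,.0458]);rel(P,M)
```

```text
28.7167 pos [0.5723 0.0949 0.1601] 
R [[0.906, 0.028, 0.422], [0.029, -1.0, 0.005], [0.422, 0.008, -0.907]] F [-0.13 -0.4   0.49] T [-0.05  0.45 -0.01] g 0.9992474930023727 0.0 
q [ 0.322  0.02  -0.642  2.029  0.219  0.691 -1.998]
turn [0.21 0.26 0.63] | shift after turn [  3.6  -2.7 128. ] | shift before turn [  4.2  -3.2 128. ]
```

Emit:
{"method": "apply_moves", "body": {"rows": [{"x":2,"y":-1.5,"z":20,"ax":0.2,"ay":0.3,"az":0.6,"gripper":0},{"x":2,"y":-1.5,"z":28,"ax":0,"ay":0,"az":0,"gripper":0},{"x":0,"y":0,"z":28,"ax":0,"ay":0,"az":0,"gripper":0},{"x":0,"y":0,"z":20,"ax":0,"ay":0,"az":0,"gripper":0},{"x":0,"y":0,"z":0,"ax":0,"ay":0,"az":0,"gripper":0}]}}

```text
clock: 29.13
position: [0.6175, 0.0969, 0.072]
ee_rot: [0.976, 0.008, 0.217, -0.002]
ft_force: [-0.2, -0.3, -0.7]
grip_width: 0.998
grasp_force: 0.0
```

Run:
```python
from h import *
s=st()
T=np.radians(25.2);M=Rt(.02,T);P=np.array([.63,.0988,.0458]);rel(P,M)
```

```text
29.1333 pos [0.6175 0.0969 0.072 ] 
R [[0.906, 0.017, 0.423], [0.015, -1.0, 0.007], [0.423, 0.0, -0.906]] F [-0.22 -0.32 -0.71] T [-0.03  0.54  0.01] g 0.9978027309642861 0.0 
q [ 0.242  0.254 -0.586  2.011  0.511  0.547 -2.244]
turn [ 0.09  0.15 -0.15] | shift after turn [ 0.2 -1.6 29.1] | shift before turn [ 0.3 -1.7 29.1]
```

Emit:
{"method": "apply_moves", "body": {"rows": [{"x":0,"y":-1.5,"z":15,"ax":0,"ay":0,"az":0,"gripper":0},{"x":0,"y":0,"z":12,"ax":0,"ay":0,"az":0,"gripper":0.2},{"x":0,"y":0,"z":2,"ax":0,"ay":0,"az":0,"gripper":0.3},{"x":0,"y":0,"z":0,"ax":0,"ay":0,"az":0,"gripper":0.3},{"x":0,"y":0,"z":0,"ax":0,"ay":0,"az":0,"gripper":0.3}], "newtons": 20}}

```text
clock: 29.55
position: [0.6305, 0.1002, 0.0508]
ee_rot: [0.975, 0.01, 0.22, -0.002]
ft_force: [0.1, 0.2, 0.5]
grip_width: 0.701
grasp_force: 0.0
```

Run:
```python
from h import *
s=st()
T=np.radians(25.2);M=Rt(.02,T);P=np.array([.63,.0988,.0458]);rel(P,M)
```

```text
29.55 pos [0.6305 0.1002 0.0508] 
R [[0.903, 0.019, 0.429], [0.018, -1.0, 0.008], [0.429, 0.0, -0.903]] F [0.13 0.19 0.54] T [0.   0.47 0.02] g 0.7013896214639375 0.0 
q [ 0.202  0.309 -0.551  1.999  0.589  0.512 -2.309]
turn [ 0.02 -0.23 -0.02] | shift after turn [-2.6  1.4  4.3] | shift before turn [-2.6  1.4  4.3]
```

Emit:
{"method": "apply_moves", "body": {"rows": [{"x":-2,"y":1,"z":4,"ax":0,"ay":-0.2,"az":0,"gripper":0.3},{"x":0,"y":0,"z":0,"ax":0,"ay":0,"az":0,"gripper":0.35},{"x":0,"y":0,"z":0,"ax":0,"ay":0,"az":0,"gripper":0.4},{"x":0,"y":0,"z":0,"ax":0,"ay":0,"az":0,"gripper":0.5},{"x":0,"y":0,"z":0,"ax":0,"ay":0,"az":0,"gripper":0.5}], "newtons": 40}}

```text
clock: 29.97
position: [0.6298, 0.0992, 0.0456]
ee_rot: [0.976, 0.01, 0.218, -0.002]
ft_force: [-4.8, -0.7, 7.1]
grip_width: 0.598
grasp_force: 40.3
```

Emit:
{"method": "apply_moves", "body": {"rows": [{"x":0,"y":0,"z":0,"ax":0,"ay":0,"az":0,"gripper":0.5}]}}

```text
clock: 30.05
position: [0.6298, 0.0992, 0.0456]
ee_rot: [0.976, 0.01, 0.218, -0.002]
ft_force: [-6.8, -1.8, 7.0]
grip_width: 0.596
grasp_force: 40.3
```

The bar box is gripped exactly as the others were. Lifting out.

Emit:
{"method": "apply_moves", "body": {"rows": [{"x":0,"y":0,"z":-3,"ax":0,"ay":0,"az":0,"gripper":0.5},{"x":0,"y":0,"z":-8,"ax":0,"ay":0,"az":0,"gripper":0.5},{"x":0,"y":0,"z":-15,"ax":0,"ay":0,"az":0,"gripper":0.5},{"x":0,"y":0,"z":-20,"ax":0,"ay":0,"az":0,"gripper":0.5},{"x":0,"y":0,"z":-20,"ax":0,"ay":0,"az":0,"gripper":0.5}]}}

```text
clock: 30.47
position: [0.6003, 0.0989, 0.1047]
ee_rot: [0.976, 0.01, 0.217, -0.002]
ft_force: [0.3, 0.5, -3.2]
grip_width: 0.599
grasp_force: 43.5
```

Emit:
{"method": "apply_moves", "body": {"rows": [{"x":0,"y":0,"z":-20,"ax":0,"ay":0,"az":0,"gripper":0.5},{"x":0,"y":0,"z":-20,"ax":0,"ay":0,"az":0,"gripper":0.5},{"x":0,"y":0,"z":-10,"ax":0,"ay":0,"az":0,"gripper":0.5},{"x":0,"y":0,"z":-4,"ax":0,"ay":0,"az":0,"gripper":0.5},{"x":0,"y":0,"z":0,"ax":0,"ay":0,"az":0,"gripper":0.5}]}}

```text
clock: 30.88
position: [0.5786, 0.0983, 0.1544]
ee_rot: [0.976, 0.01, 0.218, -0.002]
ft_force: [-0.4, 0.2, -4.0]
grip_width: 0.594
grasp_force: 43.6
```

Run:
```python
from h import *
import s4
s=st()
q,tr=s4.follow(s['joint_pos'],s4.END[3:]); print(np.round(tr,2))
plan((.48,.25,.16),Rt(.0103),12)
```

```text
30.8833 pos [0.5786 0.0983 0.1544] 
R [[0.904, 0.02, 0.426], [0.019, -1.0, 0.008], [0.426, 0.001, -0.905]] F [-0.35  0.16 -3.97] T [-0.01  0.79  0.01] g 0.5935956872149454 43.58481556177139 
q [ 0.343  0.044 -0.671  2.024  0.249  0.675 -2.035]
[[ 0.1   0.36 -0.76  1.62  0.26  1.26 -2.27]
 [-0.03  0.48 -0.74  1.58  0.34  1.22 -2.4 ]
 [-0.07  0.59 -0.68  1.69  0.42  1.02 -2.46]]
avg deg/row 2.1034978448996893
[-7.0, -13.0, -4.0] [-0.0, -2.1, 0.0]
[-7.0, -13.0, -4.0] [-0.0, -2.1, 0.0]
[-7.0, -13.0, -3.0] [-0.0, -2.1, 0.0]
[-7.0, -13.0, -3.0] [-0.0, -2.1, 0.0]
[-8.0, -13.0, -3.0] [-0.0, -2.1, 0.0]
[-8.0, -13.0, -2.0] [-0.0, -2.1, 0.0]
[-8.0, -13.0, -2.0] [-0.0, -2.1, 0.0]
[-8.0, -13.0, -2.0] [-0.0, -2.1, 0.0]
[-8.0, -13.0, -2.0] [-0.0, -2.1, 0.0]
[-8.0, -13.0, -1.0] [-0.0, -2.1, 0.0]
[-8.0, -13.0, -1.0] [-0.0, -2.1, 0.0]
[-8.0, -13.0, -1.0] [-0.0, -2.1, 0.0]
```

Emit:
{"method": "apply_moves", "body": {"rows": [{"x":-7,"y":-13,"z":-4,"ax":0,"ay":-2.1,"az":0,"gripper":0.5},{"x":-7,"y":-13,"z":-4,"ax":0,"ay":-2.1,"az":0,"gripper":0.5},{"x":-7,"y":-13,"z":-3,"ax":0,"ay":-2.1,"az":0,"gripper":0.5},{"x":-7,"y":-13,"z":-3,"ax":0,"ay":-2.1,"az":0,"gripper":0.5},{"x":-8,"y":-13,"z":-3,"ax":0,"ay":-2.1,"az":0,"gripper":0.5}]}}

```text
clock: 31.3
position: [0.537, 0.1629, 0.1555]
ee_rot: [0.992, 0.01, 0.126, -0.001]
ft_force: [0.3, 0.1, -4.0]
grip_width: 0.595
grasp_force: 43.5
```

Emit:
{"method": "apply_moves", "body": {"rows": [{"x":-8,"y":-13,"z":-2,"ax":0,"ay":-2.1,"az":0,"gripper":0.5},{"x":-8,"y":-13,"z":-2,"ax":0,"ay":-2.1,"az":0,"gripper":0.5},{"x":-8,"y":-13,"z":-2,"ax":0,"ay":-2.1,"az":0,"gripper":0.5},{"x":-8,"y":-13,"z":-2,"ax":0,"ay":-2.1,"az":0,"gripper":0.5},{"x":-8,"y":-13,"z":-1,"ax":0,"ay":-2.1,"az":0,"gripper":0.5}]}}

```text
clock: 31.72
position: [0.4948, 0.2271, 0.1571]
ee_rot: [0.999, 0.01, 0.035, -0.0]
ft_force: [1.2, -0.0, -2.8]
grip_width: 0.596
grasp_force: 43.5
```

Emit:
{"method": "apply_moves", "body": {"rows": [{"x":-8,"y":-13,"z":-1,"ax":0,"ay":-2.1,"az":0,"gripper":0.5},{"x":-8,"y":-13,"z":0,"ax":0,"ay":-2.1,"az":0,"gripper":0.5},{"x":0,"y":-16,"z":5,"ax":0,"ay":0,"az":0,"gripper":0.5},{"x":0,"y":-16,"z":10,"ax":0,"ay":0,"az":0,"gripper":0.5},{"x":0,"y":-14,"z":10,"ax":0,"ay":0,"az":0,"gripper":0.5}]}}

```text
clock: 32.13
position: [0.4779, 0.2993, 0.1319]
ee_rot: [1.0, 0.01, -0.001, 0.0]
ft_force: [0.0, -0.7, -3.8]
grip_width: 0.591
grasp_force: 43.5
```

Emit:
{"method": "apply_moves", "body": {"rows": [{"x":0,"y":-11,"z":10,"ax":0,"ay":0,"az":0,"gripper":0.5},{"x":0,"y":0,"z":10,"ax":0,"ay":0,"az":0,"gripper":0.5},{"x":0,"y":0,"z":0,"ax":0,"ay":0,"az":0,"gripper":0.5},{"x":0,"y":0,"z":0,"ax":0,"ay":0,"az":0,"gripper":0.5},{"x":0,"y":0,"z":0,"ax":0,"ay":0,"az":0,"gripper":0.5}]}}

```text
clock: 32.55
position: [0.4782, 0.3084, 0.1133]
ee_rot: [1.0, 0.01, -0.0, 0.0]
ft_force: [-0.3, 1.0, -3.1]
grip_width: 0.593
grasp_force: 43.4
```

Run:
```python
from h import *
s=st(); rel((.481,.308,.018),Rt(.0103))
```

```text
32.55 pos [0.4782 0.3084 0.1133] 
R [[1.0, 0.019, -0.0], [0.019, -1.0, -0.001], [-0.0, 0.001, -1.0]] F [-0.32  0.95 -3.08] T [ 0.04 -0.04 -0.01] g 0.5934693859587518 43.44532907009125 
q [-0.018  0.397 -0.772  1.707  0.299  1.16  -2.425]
turn [0.04 0.01 0.51] | shift after turn [ 2.8  0.5 95.3] | shift before turn [ 2.8  0.4 95.3]
```

Emit:
{"method": "apply_moves", "body": {"rows": [{"x":2,"y":0.5,"z":15,"ax":0,"ay":0,"az":0.5,"gripper":0.5},{"x":0.5,"y":0,"z":20,"ax":0,"ay":0,"az":0,"gripper":0.5},{"x":0,"y":0,"z":20,"ax":0,"ay":0,"az":0,"gripper":0.5},{"x":0,"y":0,"z":12,"ax":0,"ay":0,"az":0,"gripper":0.5},{"x":0,"y":0,"z":0,"ax":0,"ay":0,"az":0,"gripper":0.5}]}}

```text
clock: 32.97
position: [0.4794, 0.3073, 0.0443]
ee_rot: [1.0, 0.005, -0.002, 0.001]
ft_force: [-0.5, -0.3, -3.1]
grip_width: 0.592
grasp_force: 43.4
```

Emit:
{"method": "apply_moves", "body": {"rows": [{"x":0,"y":0,"z":6,"ax":0,"ay":0,"az":0,"gripper":0.5},{"x":0,"y":0,"z":6,"ax":0,"ay":0,"az":0,"gripper":0.5},{"x":0,"y":0,"z":4,"ax":0,"ay":0,"az":0,"gripper":0.5},{"x":0,"y":0,"z":0,"ax":0,"ay":0,"az":0,"gripper":0.5},{"x":0,"y":0,"z":0,"ax":0,"ay":0,"az":0,"gripper":0.5}]}}

```text
clock: 33.38
position: [0.4803, 0.309, 0.0305]
ee_rot: [1.0, 0.006, -0.0, 0.0]
ft_force: [-0.3, 0.2, -3.5]
grip_width: 0.599
grasp_force: 43.4
```

Run:
```python
from h import *
s=st(); rel((.481,.308,.018),Rt(.0103))
```

```text
33.3833 pos [0.4803 0.309  0.0305] 
R [[1.0, 0.012, -0.0], [0.012, -1.0, -0.0], [-0.0, 0.0, -1.0]] F [-0.26  0.17 -3.53] T [0.01 0.04 0.02] g 0.5987431381837093 43.4391063451767 
q [-0.063  0.501 -0.723  1.769  0.383  1.017 -2.49 ]
turn [0.   0.   0.08] | shift after turn [ 0.7  1.  12.5] | shift before turn [ 0.7  1.  12.5]
```

Emit:
{"method": "apply_moves", "body": {"rows": [{"x":0.5,"y":1,"z":4,"ax":0,"ay":0,"az":0,"gripper":0.5},{"x":0,"y":0,"z":4,"ax":0,"ay":0,"az":0,"gripper":0.5},{"x":0,"y":0,"z":2,"ax":0,"ay":0,"az":0,"gripper":0.5},{"x":0,"y":0,"z":1,"ax":0,"ay":0,"az":0,"gripper":0.5},{"x":0,"y":0,"z":0,"ax":0,"ay":0,"az":0,"gripper":0.5}]}}

```text
clock: 33.8
position: [0.4805, 0.3078, 0.0189]
ee_rot: [1.0, 0.006, -0.0, 0.0]
ft_force: [0.3, -0.5, -3.1]
grip_width: 0.592
grasp_force: 43.5
```

Emit:
{"method": "apply_moves", "body": {"rows": [{"x":0,"y":0,"z":1,"ax":0,"ay":0,"az":0,"gripper":0.5},{"x":0,"y":0,"z":0,"ax":0,"ay":0,"az":0,"gripper":0.5}]}}

```text
clock: 33.97
position: [0.4807, 0.3079, 0.0182]
ee_rot: [1.0, 0.006, -0.0, 0.0]
ft_force: [-0.5, 0.2, -3.7]
grip_width: 0.592
grasp_force: 43.5
```

Emit:
{"method": "apply_moves", "body": {"rows": [{"x":0,"y":0,"z":1,"ax":0,"ay":0,"az":0,"gripper":0.5},{"x":0,"y":0,"z":0,"ax":0,"ay":0,"az":0,"gripper":0.5}]}}

```text
clock: 34.13
position: [0.4808, 0.3081, 0.0176]
ee_rot: [1.0, 0.006, 0.0, 0.0]
ft_force: [-1.2, -0.7, 0.2]
grip_width: 0.596
grasp_force: 43.9
```

Contact at 17.6 mm, so it's seated. Releasing, rising, and checking the final picture.

Emit:
{"method": "apply_moves", "body": {"rows": [{"x":0,"y":0,"z":0,"ax":0,"ay":0,"az":0,"gripper":0.43},{"x":0,"y":0,"z":0,"ax":0,"ay":0,"az":0,"gripper":0.35},{"x":0,"y":0,"z":0,"ax":0,"ay":0,"az":0,"gripper":0.25},{"x":0,"y":0,"z":0,"ax":0,"ay":0,"az":0,"gripper":0.2},{"x":0,"y":0,"z":0,"ax":0,"ay":0,"az":0,"gripper":0.2}]}}

```text
clock: 34.55
position: [0.4809, 0.308, 0.0174]
ee_rot: [1.0, 0.006, 0.0, -0.0]
ft_force: [-0.6, 0.8, 0.2]
grip_width: 0.798
grasp_force: 0.0
```

Emit:
{"method": "apply_moves", "body": {"rows": [{"x":0,"y":0,"z":-5,"ax":0,"ay":0,"az":0,"gripper":0.2},{"x":0,"y":0,"z":-15,"ax":0,"ay":0,"az":0,"gripper":0.2},{"x":0,"y":0,"z":-30,"ax":0,"ay":0,"az":0,"gripper":0.1},{"x":0,"y":0,"z":-35,"ax":0,"ay":0,"az":0,"gripper":0},{"x":0,"y":0,"z":-35,"ax":0,"ay":0,"az":0,"gripper":0}]}}

```text
clock: 34.97
position: [0.4802, 0.3079, 0.1387]
ee_rot: [1.0, 0.006, -0.001, 0.0]
ft_force: [0.6, 0.6, -0.1]
grip_width: 1.003
grasp_force: 0.0
```

Emit:
{"method": "apply_moves", "body": {"rows": [{"x":0,"y":25,"z":-15,"ax":0,"ay":0,"az":0,"gripper":0},{"x":0,"y":30,"z":-10,"ax":0,"ay":0,"az":0,"gripper":0},{"x":0,"y":35,"z":0,"ax":0,"ay":0,"az":0,"gripper":0},{"x":0,"y":35,"z":0,"ax":0,"ay":0,"az":0,"gripper":0},{"x":0,"y":25,"z":0,"ax":0,"ay":0,"az":0,"gripper":0}]}}

```text
clock: 35.38
position: [0.4827, 0.1549, 0.1628]
ee_rot: [1.0, 0.005, 0.0, 0.001]
ft_force: [1.0, -0.8, -0.1]
grip_width: 1.001
grasp_force: 0.0
```

Emit:
{"method": "apply_moves", "body": {"rows": [{"x":0,"y":0,"z":0,"ax":0,"ay":0,"az":0,"gripper":0},{"x":0,"y":0,"z":0,"ax":0,"ay":0,"az":0,"gripper":0},{"x":0,"y":0,"z":0,"ax":0,"ay":0,"az":0,"gripper":0}]}}

```text
clock: 35.63
position: [0.4825, 0.1587, 0.1627]
ee_rot: [1.0, 0.006, 0.0, -0.0]
ft_force: [-0.0, 0.3, -0.5]
grip_width: 1.004
grasp_force: 0.0
```

Run:
```python
from h import *
c=camera('scene');d=camera('top')
out=[]
bx=lambda x,y,ya,z:np.array([(a*.05,b*.026,z) for a in(1,-1) for b in(1,-1)])@R.from_euler('Z',ya).as_matrix().T+[x,y,0]
for k,o in((d,(160,205)),(c,(170,265)),(d,(410,205)),(c,(400,165))):
    im=cv2.resize(k['color'][o[1]:o[1]+75,o[0]:o[0]+100,::-1],None,fx=4,fy=4,interpolation=2)
    for p in (bx(.4885,.3083,.0103,.044),bx(.4832,-.3519,.2418,.076)):
        for q in proj(k,p): cv2.circle(im,tuple(int(v) for v in ((q-o)*4+2)),3,(0,255,255),1)
    out.append(im)
cv2.imwrite('pics/final.png',np.vstack([np.hstack(out[:2]),np.hstack(out[2:])]));st()
```

```text
35.7333 pos [0.4823 0.1594 0.1625] 
R [[1.0, 0.014, -0.0], [0.014, -1.0, 0.0], [-0.0, -0.0, -1.0]] F [-0.31  0.13 -0.12] T [ 0.04 -0.03 -0.02] g 1.0016241901517255 0.0 
q [ 0.278  0.186 -0.75   1.808  0.135  1.2   -2.07 ]
```

View pics/final.png

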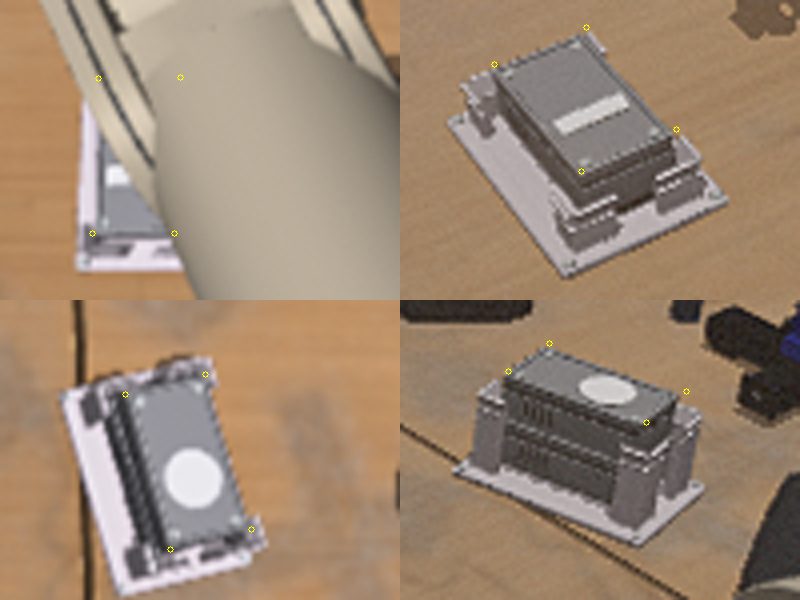

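The bar box sits lid up in the low nest (scene crop, bar tag at (590,112)). The two round boxes are stacked square in the tall nest (tag at (607,390)), with lid corners within about 2 px of prediction. Handing in.

```bash
python3 -c "
from workcell import *
print(hand_in())"
```

```text
the job is handed in; nothing more can be done
None
```

The job is handed in at about 36 s on the robot clock, with no verdict shown: the heavier round-tagged box (about 5.4 N) is at the bottom of the pass nest with the lighter one (about 2 N) on top, and the bar-tagged box is in the reject nest. The final picture showed all three lid up and square; the only mishap was a first grip that slid off over the middle box's lid without moving it, and I never went near the loose tools but did not measure them again at the end.

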